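# Click a test cartridge into a slope-front field analyser

### The job

Load the test cartridge into the analyser: slip the tongue at its toe under the lip at the low end of the sloping bay, then press its heel down until the spring catch snaps over it and the cartridge is fully home. Press firmly but do not ram it, and leave the other things on the bench as they stand.

Things in the scene. Friction and masses are not known exactly. Their poses are not given: they have to be found in the camera images.
- cartridge: White test cartridge, teal fin and thumb pad, loose, about 60 g, flat on the bench top side up, toe roughly to the robot's left. Origin: centre of its underside; x runs from toe to heel, z up. Main block: x -46 to +42, y -26 to +26, z 0 to 12 mm. Toe tongue: x -58 to -46, y -18 to +18, z 0 to 4. Heel step, over which the catch snaps: x +42 to +48, y -26 to +26, z 0 to 7.
- cartridge_fin (a point): Centre of the teal grip fin across the cartridge's top, at x -9, y 0, z +21 of its frame. The fin is 10 mm thick along x (grip it along x), 40 mm wide along y, and stands from z 12 to 30.
- cartridge_pad (a point): Centre of the ribbed teal thumb pad on the cartridge's top, where it is pressed: x +20, y 0, z +12 of its frame. The pad reaches from x +3 to +37 and y -19 to +19.
- cartridge_tongue (a point): Underside of the tongue's tip: x -58, y 0, z 0 of the cartridge's frame.
- cartridge_heel (a point): Underside of the cartridge near the heel: x +42, y 0, z 0 of its frame.
- bay: Loading bay in the analyser's top, rising from its front at 24 degrees. The frame is that of a fully home cartridge: origin on the bay floor, x uphill, z square out of the slope. Floor z 0, from the low end wall at x -58.5 to the catch. Cheeks at y -28 and +28 (2 mm play a side), upright to z 4.5, then flaring to y +-31.5 at z 8, the level of the top around the bay.
- bay_lip (a point): Middle of the fixed lip's edge over the low end of the bay: x -51, y 0, z +7.4 of its frame. Its underside slopes from 7.4 mm above the floor here to 5.2 mm at the end wall x -58.5; its top is at most 11 high, y -25 to +25. The tongue goes in here first with the heel raised, about 15 degrees steeper than the slope (39 from level); then the heel swings down.
- catch_nose (a point): Underside of the tip of the closed catch's nose: bay x +43.2, y 0, z +7.8. The nose is 26 mm wide; its ramp rises uphill from z 9.4 at the tip to x +50, z 20; a thumb tab 32 mm wide goes on to x +61, z 24. A cartridge let go with its tongue under the lip rests with its heel on this ramp, 6 to 10 degrees above home.
- catch (a joint): Teal spring catch at the uphill end of the bay, rad. 0: closed, nose over the heel step. It grows as the nose is pushed uphill (pivot at bay x +46, z -24), to 0.35 at most. The heel coming down pushes it to about 0.15, then it snaps back to 0; that takes some 6 to 15 N on the thumb pad, square to the slope.
- contacts (a joint): Sprung contact block in the bay floor (bay x +5 to +19, y -14 to +14), m: 0 when 2 mm proud of the floor, 0.002 when flush. It pushes the cartridge up with 1.4 to 2.3 N, so only the catch holds it home.
- analyser: Pale grey bench analyser, fixed, 140 mm wide, 185 deep, 30 high at the front (its -x side, turned to the robot's left) and 112 at the back, dark flat display at the top of the slope above the catch. Origin: centre of its underside; x towards its back. The bay's origin is at x -23.4, y 0, z +52 mm of this frame.
- petri_dish: Round culture dish with a tan filling, loose, 60 mm across, 15 high; origin at the centre of its underside. Leave it alone.
- sample_vial: Small clear vial with a white cap, loose, 20 mm across, 48 high; origin at the centre of its underside. Leave it alone.
- brown_bottle: Brown reagent bottle with a black cap, loose, 38 mm across, 76 high; origin at the centre of its underside. Leave it alone.
There are look-alikes about, which are no part of the job. Of the things that look like the cartridge, the larger one is meant.

How it is judged:
By the outcome, as a careful person would: the job done as asked, in the order asked, and still so for the second after the job is handed in, with the robot touching nothing.
It also fails if it takes over 51 s, if anything falls off the work surface, if the arm or the gripper's body presses on something with over 40 N, if the wrist force passes 120 N, or if a joint passes its speed limit or range.

### The arm

A 6-joint arm with a two-finger parallel gripper is mounted at the origin on the work surface; the furniture and walls round the work are solid. World frame = base frame: x ahead of the robot, y to its left, z up, the work surface at z = 0. Lengths are in mm, angles in degrees, forces in N, time in s.
With the tool pointing down it reaches from about 300 to 850 mm from the base axis. Payload 4.2 kg.
Tool frame: the origin (TCP) lies midway between the tips of the shut fingers; the grasp point (between the pads) lies 19 mm behind it; z points along the fingers, x is the direction in which the jaws open and shut, and the axes are right-handed (so a half turn about z gives the same grasp; the last joint's range is limited). The gripper opens to 91 mm and grips with 3 to 60 N. Pads are 32 mm wide; open, the fingers measure 118 mm over their backs; the gripper's body (76 mm by 178 mm) begins 60 mm behind the grasp point.
Start: joints at [-71.276, 18.312, 89.639, -0, 72.044, -1.146], TCP at [195.441, -540.783, 213.976] pointing down, gripper open.
Joint ranges: [-177.97, 177.97], [-48.28, 115.42], [12.27, 149.76], [-77.06, 257.06], [2.81, 150.46], [-146.56, 146.56]. Speed limits (degrees/s): [147.25, 147.25, 180, 180, 180, 180].

### API

Orientations are given as [roll, pitch, yaw] about the fixed x, y, z axes, in that order (R = Rz(yaw) Ry(pitch) Rx(roll)).
In Python, from workcell import monitor, vision, job, models gives the robot as it stands.
- The arm moves only by the shell command python3 -m creep 'ROWS' [FORCE]. ROWS is text: rows parted by semicolons, each of 7 numbers parted by spaces: the shift along the world's x, y, z in cm, then the turn, a rotation vector about the world's x, y, z in rad, then the gripper's target within -1 to 1 (shut at 1, half-way at 0, fully open at -1). In form: tx ty tz ax ay az hand; .... A call has 1 to 12 rows; each row shifts and turns the pose as measured when the row begins; what a row does not reach is not made up. A row lasts 1/12 s, in which the tool goes at most 41.7 mm and 7.16 degrees, less where a joint would pass 70% of its speed; a pose out of reach is approached as far as the arm can. A call is refused whole if a number of a shift passes 4.17 or a number of a turn 0.125, either way. A call with a gripper value outside its range is refused whole. The fingers move at their own pace and stop on an object; FORCE is the grip in N (left out, the last holds). Time passes only in rows, so rows that do not move let the fingers close. It gives the time, the measured TCP pose, the force and the opening at its end, in the units of the state.
- monitor.state(): the state, without advancing time (a new reading comes with each control period).
- vision.grab_frame(name): name is "scene" or "top" or "wrist"; returns a dict with "img" (384x512x3 uint8, red, green, blue), "mtx" (3x3 intrinsics, pixels), "view" (4x4, takes a point from world to camera coordinates). Camera axes: x right, y down, z forward; pixel columns grow to the right and rows downward; lengths in mm; the calibration is good to about 2 mm. The wrist camera is an equidistant fisheye: a pixel r from the principal point sees the ray r / f radians off the axis. A picture is of the moment at which its call begins. There is no depth.
- job.job_done(): hands the job in, once; it reports no verdict.
Trained networks look in the newest picture that a camera, given by its name, has taken for a name from the list of things; names that differ only in an ending like _2 or _b are one class to them, and where a whole thing is asked for, a point or a joint stands for the part that bears it (a point fixed in the world has none). Each returns a list of dicts, best first, with "confidence" (0 to 1); they miss things now and then, are a little off and sometimes report something else, mostly with a low value. They report only what shows in the picture. A call takes as long as a camera call. They do not tell look-alikes from the thing itself.
- models.search_frame(camera, query): "rect" ([left, top, right, bottom] in pixels, round what is visible of it).
- models.mark_of(camera, query): "at" ([column, row] in pixels: a listed point, or the origin of a listed thing).
The state is a dict: "time_s": time; "qpos": joint angles; "qvel": joint speeds; "effort": joint torques, N m; "ee_pos": TCP position; "ee_rot": TCP orientation; "force": force on the tool from outside, world axes, zero at the start; "torque": the same for the moment, N m; "gripper_width": finger opening in mm.
Only numpy, scipy, OpenCV 4.12 (cv2) and the standard library are available. Lean on these libraries where they do the work, as an engineer would, in place of code of your own. Each camera call takes 0.05 s, during which the arm holds its last target.

## Working session

There is one attempt and no reset: what is moved stays moved. The work goes in short steps, Python scripts to look and compute and a shell command to move; the robot and the scene stay as the last step left them, time stands still between calls to the robot, and variables do not carry over. Pictures are saved under pics/ and viewed, and the job is handed in when it is done.

```bash
ls; mkdir -p pics; python3 - <<'E'
from workcell import monitor, vision, models
import cv2
s=monitor.state(); print(s)
for c in ["scene","top","wrist"]:
    f=vision.grab_frame(c); cv2.imwrite(f"pics/{c}0.png",f["img"][:,:,::-1])
    print(c,f["mtx"].tolist(),f["view"].tolist())
    for q in ["cartridge","cartridge_fin","cartridge_pad","cartridge_tongue","cartridge_heel","bay","bay_lip","catch_nose","analyser","petri_dish","sample_vial","brown_bottle"]:
        r=models.mark_of(c,q); print(q,[(round(d["confidence"],2),[round(float(v),1) for v in d["at"]]) for d in r[:4]])
E
```

```text
pics
{'time_s': 0.0, 'qpos': array([-7.12765033e+01,  1.83511967e+01,  8.97066305e+01, -1.38467811e-03,
        7.20436604e+01, -1.14537002e+00]), 'qvel': array([ 0.08394296,  0.12922823, -0.12898352, -0.10825077,  0.03042158,
       -0.04225488]), 'effort': array([ 2.09067301e-03, -4.12461019e+01, -2.31976408e+01,  7.29205948e-02,
        4.57879307e-02, -1.50719607e-04]), 'ee_pos': array([ 195.25994309, -540.29125123,  213.12321731]), 'ee_rot': array([-1.79999288e+02,  1.01493679e-01, -7.01307046e+01]), 'force': array([ 0.22644268,  0.40791091, -0.95505369]), 'torque': array([ 0.03072283,  0.08222566, -0.01773451]), 'gripper_width': 91.48038350349195}
scene [[446.5811262042404, 0.0, 258.6145569326752], [0.0, 446.5811262042404, 189.67700814963837], [0.0, 0.0, 1.0]] [[-0.7141862212064427, -0.6997885631824198, -0.015297329111536452, 396.55896115032135], [-0.45403921939849734, 0.4797924210212948, -0.7507646901516662, 275.5330937500411], [0.5327160863789127, -0.5292402097059604, -0.6603925891040311, 852.6890901652845], [0.0, 0.0, 0.0, 1.0]]
cartridge [(0.67, [153.3, 262.1]), (0.66, [231
[... 1455 characters left out ...]
 [298.5, 184.8])]
petri_dish [(0.87, [175.0, 218.4])]
sample_vial [(0.56, [367.7, 206.1])]
brown_bottle [(0.66, [212.0, 152.3])]
wrist [[297.3186396354542, 0.0, 254.00084320058772], [0.0, 297.3186396354542, 194.28531666671122], [0.0, 0.0, 1.0]] [[0.34021155278320586, -0.9403488955095053, 0.0002325228908552121, -575.1231739998753], [-0.9116489565044685, -0.3297674739288154, 0.24525414011372557, -27.558797031401593], [-0.2305477812887272, -0.08365027108541198, -0.9694587937040873, 388.98686115353223], [0.0, 0.0, 0.0, 1.0]]
cartridge []
cartridge_fin []
cartridge_pad []
cartridge_tongue []
cartridge_heel []
bay []
bay_lip []
catch_nose []
analyser []
petri_dish []
sample_vial []
brown_bottle []
```

View pics/scene0.png

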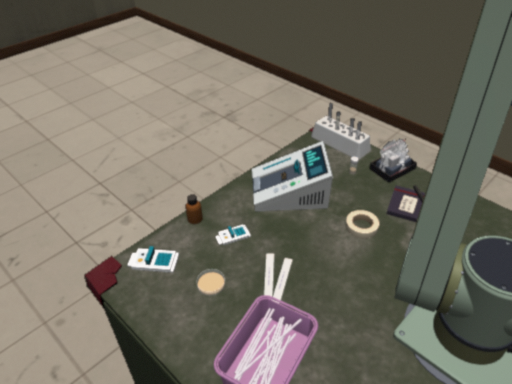

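View pics/top0.png

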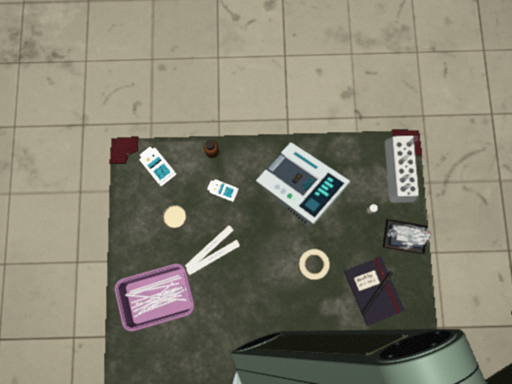

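```bash
python3 - <<'E'
import cv2
a=cv2.imread("pics/scene0.png"); b=cv2.imread("pics/top0.png")
cv2.imwrite("pics/sc_crop.png",cv2.resize(a[150:330,90:390],None,fx=2.6,fy=2.6,interpolation=cv2.INTER_CUBIC))
cv2.imwrite("pics/top_crop.png",cv2.resize(b[110:270,110:390],None,fx=2.8,fy=2.8,interpolation=cv2.INTER_CUBIC))
E
```

```text
(no output)
```

View pics/sc_crop.png

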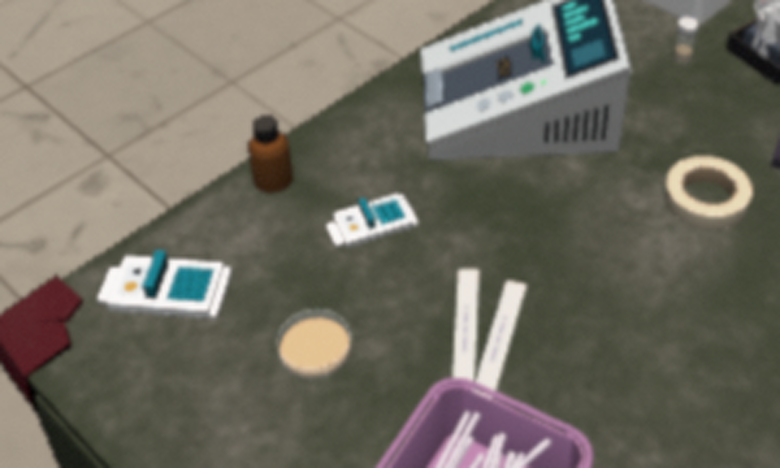

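View pics/top_crop.png

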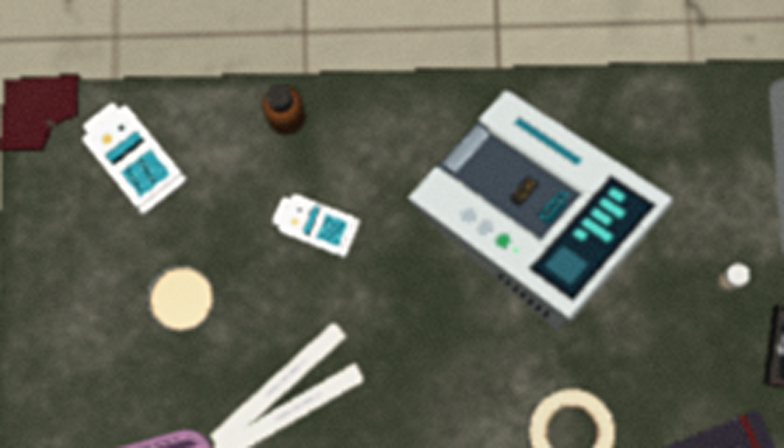

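```bash
cat > h.py <<'E'
import numpy as np, cv2
from scipy.optimize import least_squares
from scipy.spatial.transform import Rotation as R
def proj(f,P,fish=False):
    P=np.atleast_2d(P).astype(float); V=f["view"]; c=P@V[:3,:3].T+V[:3,3]; K=f["mtx"]
    if not fish: uv=c[:,:2]/c[:,2:]
    else:
        rr=np.linalg.norm(c[:,:2],axis=1)+1e-12; th=np.arctan2(rr,c[:,2]); uv=c[:,:2]/rr[:,None]*th[:,None]
    return uv*[K[0,0],K[1,1]]+[K[0,2],K[1,2]]
def ray(f,px,fish=False):
    K=f["mtx"];V=f["view"]; u=(np.array(px,float)-[K[0,2],K[1,2]])/[K[0,0],K[1,1]]
    if fish:
        r=np.linalg.norm(u)+1e-12; d=np.r_[u/r*np.sin(r),np.cos(r)]
    else: d=np.r_[u,1.]
    d/=np.linalg.norm(d); Rm=V[:3,:3]; return -Rm.T@V[:3,3], Rm.T@d
def onz(f,px,z,fish=False):
    o,d=ray(f,px,fish); return o+d*(z-o[2])/d[2]
def pose(p,pts): # p=x,y,z,yaw(rad)
    c,s=np.cos(p[3]),np.sin(p[3]); M=np.array([[c,-s,0],[s,c,0],[0,0,1]]); return np.asarray(pts,float)@M.T+p[:3]
SL=np.radians(24)
Rb=np.array([[np.cos(SL),0,-np.sin(SL)],[0,1,0],[np.sin(SL),0,np.cos(SL)]])
def bay2an(pts): return np.asarray(pts,float)@Rb.T+[-23.4,0,52]
CART=dict(cartridge_fin=[-9,0,21],cartridge_pad=[20,0,12],cartridge_tongue=[-58,0,0],cartridge_heel=[42,0,0])
E
python3 - <<'E'
from h import *
from workcell import vision
import json
ft=vision.grab_frame("top"); fs=vision.grab_frame("scene")
np.save("ft.npy",ft,allow_pickle=True);np.save("fs.npy",fs,allow_pickle=True)
T=lambda x:(x[0]/2.8+110,x[1]/2.8+110); S=lambda x:(x[0]/2.6+90,x[1]/2.6+150)
# cartridge top corners (z=12): toe end left/right , heel
for n,p,z in [("tongue L",(83,108),4),("tongueR",(113,101),4),("heelL z7",(142,212),7),("heelR",(186,180),7),("fin c",(126,148),30),("pad",(146,172),12)]:
    print(n,onz(ft,T(p),z).round(1))
for n,p,z in [("an frontR",(409,198),30),("an front L",(507,90),30),("an backL",(671,200),112),("an backR",(571,321),112),("vial",(738,273),48),("bottle",(279,97),76),("dish",(182,298),15),("small",(317,225),8)]:
    print(n,onz(ft,T(p),z).round(1))
for n,p,z in [("fin top",(156,258),30),("pad",(190,284),12),("an fr",(423,47),30),("an frR",(428,142),30),("back",(629,70),112)]:
    print("S",n,onz(fs,S(p),z).round(1))
E
```

```text
tongue L [630.9 355.8   4. ]
tongueR [637.1 326.8   4. ]
heelL z7 [526.  296.8   7. ]
heelR [556. 255.   7.]
fin c [583.4 308.   30. ]
pad [563.8 292.4  12. ]
an frontR [527.9  42.4  30. ]
an front L [630.  -53.5  30. ]
an backL [ 503.  -185.9  112. ]
an backR [399.6 -93.6 112. ]
vial [ 446.3 -255.3   48. ]
bottle [616.  158.7  76. ]
dish [441.5 256.9  15. ]
small [508.7 130.3   8. ]
S fin top [590.8 305.7  30. ]
S pad [560.9 295.7  12. ]
S an fr [628.7 -52.9  30. ]
S an frR [524.4  44.8  30. ]
S back [397.6 -84.4 112. ]
```

```bash
python3 - <<'E'
from h import *
from workcell import vision,monitor
f=vision.grab_frame("wrist"); s=monitor.state(); print(s["time_s"])
V=f["view"]; o=-V[:3,:3].T@V[:3,3]; Rt=R.from_euler("xyz",s["ee_rot"],degrees=True).as_matrix()
ot=Rt.T@(o-s["ee_pos"]); Rc=Rt.T@V[:3,:3].T; print("cam in tool",ot.round(1),Rc.round(3).tolist())
np.savez("handeye.npz",ot=ot,Rc=Rc)
# where is image centre axis at analyser & cart from candidate hover poses
for nm,tcp,yaw,pts in [("an",(540,-60,260),-20,[(528,42,30),(630,-53,30),(503,-186,112),(400,-94,112)]),("cart",(587,307,200),35,[(634,341,4),(541,276,7),(587,307,30)])]:
    Rt2=R.from_euler("xyz",[180,0,yaw],degrees=True).as_matrix(); Rw=Rt2@Rc; ow=np.array(tcp)+Rt2@ot
    V2=np.eye(4);V2[:3,:3]=Rw.T;V2[:3,3]=-Rw.T@ow
    print(nm,proj(dict(view=V2,mtx=f["mtx"]),pts,True).round(0).tolist())
E
```

```text
2.1
cam in tool [   0.   -68.9 -170.1] [[1.0, 0.0, 0.0], [-0.0, 0.969, 0.245], [-0.0, -0.245, 0.969]]
an [[219.0, 104.0], [314.0, 145.0], [261.0, 287.0], [155.0, 249.0]]
cart [[300.0, 175.0], [210.0, 176.0], [254.0, 180.0]]
```

Candidates for the cartridge in the top picture are the larger white/teal block at (157,166) and the smaller one at (224,190). The analyser at (300,182) has similar colours. The description picks the larger one, at (157,166), which is (150,258) in the scene view. The crop confirms the tongue, fin and pad. Next I move over the analyser for a close look.

```bash
python3 -m creep '2.05 3.05 0.3 0 0 0.055 -1;2.05 3.05 0.3 0 0 0.055 -1;2.05 3.05 0.3 0 0 0.055 -1;2.05 3.05 0.3 0 0 0.055 -1;2.05 3.05 0.3 0 0 0.055 -1;2.05 3.05 0.3 0 0 0.055 -1;2.05 3.05 0.3 0 0 0.055 -1;2.05 3.05 0.3 0 0 0.055 -1;2.05 3.05 0.3 0 0 0.055 -1;2.05 3.05 0.3 0 0 0.055 -1;2.05 3.05 0.3 0 0 0.055 -1;2.05 3.05 0.3 0 0 0.055 -1' 12; python3 -m creep '2.05 3.05 0.3 0 0 0.055 -1;2.05 3.05 0.3 0 0 0.055 -1;2.05 3.05 0.3 0 0 0.055 -1;2.05 3.05 0.3 0 0 0.055 -1;1.5 2 0 0 0 0.055 -1;0 0 0 0 0 0 -1'
python3 - <<'E'
from h import *
from workcell import vision,models,monitor
f=vision.grab_frame("wrist"); np.save("fw1.npy",f,allow_pickle=True); cv2.imwrite("pics/w1.png",cv2.resize(f["img"][:,:,::-1],None,fx=1.5,fy=1.5,interpolation=cv2.INTER_CUBIC))
for q in ["bay","bay_lip","catch_nose","analyser"]:
    print(q,[(round(d["confidence"],2),[round(float(v),1) for v in d["at"]]) for d in models.mark_of("wrist",q)[:3]])
s=monitor.state();print(s["time_s"],s["ee_pos"],s["ee_rot"],s["qpos"])
E
```

```text
time_s: 3.1
ee_pos: [445.0, -163.8, 251.3]
ee_rot: [179.9, -0.3, -31.3]
force: [0.0, -0.2, -0.6]
gripper_width: 91.3
time_s: 3.6
ee_pos: [548.9, -7.5, 265.4]
ee_rot: [-179.9, -0.7, -14.2]
force: [0.6, -0.4, -0.3]
gripper_width: 91.1
bay [(0.91, [251.1, 209.7])]
bay_lip [(0.62, [239.9, 211.9])]
catch_nose [(0.77, [240.8, 238.1])]
analyser [(0.84, [242.2, 210.0])]
3.85 [545.69905124 -12.37380542 265.60414267] [179.9585033   -0.56758554 -14.64681884] [-2.4072388  13.74442758 88.61958327 -0.16505183 77.0901529  12.27589477]
```

View pics/w1.png

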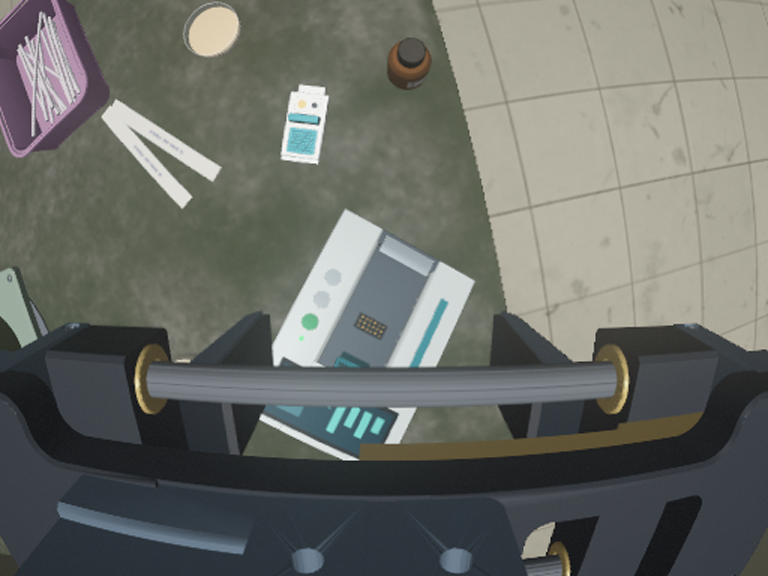

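The wrist view shows the analyser at about (370,335) in the enlarged picture, with its upper end hidden behind the gripper bar. I'll back off in -y to see all of it.

```bash
python3 -m creep '0 -4 0 0 0 -0.12 -1;0 -4 0 0 0 -0.12 -1;0 -3.5 0 0 0 -0.12 -1;0 0 0 0 0 0 -1;0 0 0 0 0 0 -1'
python3 - <<'E'
from h import *
from workcell import vision,models,monitor
f=vision.grab_frame("wrist"); np.save("fw2.npy",f,allow_pickle=True); cv2.imwrite("pics/w2.png",cv2.resize(f["img"][:,:,::-1],None,fx=1.5,fy=1.5,interpolation=cv2.INTER_CUBIC))
cv2.imwrite("pics/w2c.png",cv2.resize(f["img"][100:260,150:350,::-1],None,fx=3.7,fy=3.7,interpolation=cv2.INTER_CUBIC))
for q in ["bay","bay_lip","catch_nose","analyser"]:
    print(q,[(round(d["confidence"],2),[round(float(v),1) for v in d["at"]]) for d in models.mark_of("wrist",q)[:3]])
s=monitor.state();print(s["time_s"],s["ee_pos"],s["ee_rot"],s["qpos"])
E
```

```text
time_s: 4.27
ee_pos: [541.3, -135.7, 266.5]
ee_rot: [180.0, -0.7, -36.6]
force: [-0.1, 0.4, 0.3]
gripper_width: 91.4
bay [(0.9, [207.1, 127.7])]
bay_lip []
catch_nose [(0.6, [206.6, 153.3])]
analyser [(0.55, [214.7, 143.3])]
4.5167 [ 542.20590028 -132.68279125  266.56986636] [179.98518287  -0.67084224 -36.28944327] [-14.77480693  14.83451347  86.99729821  -0.26606088  77.5496477
  21.57068181]
```

View pics/w2.png

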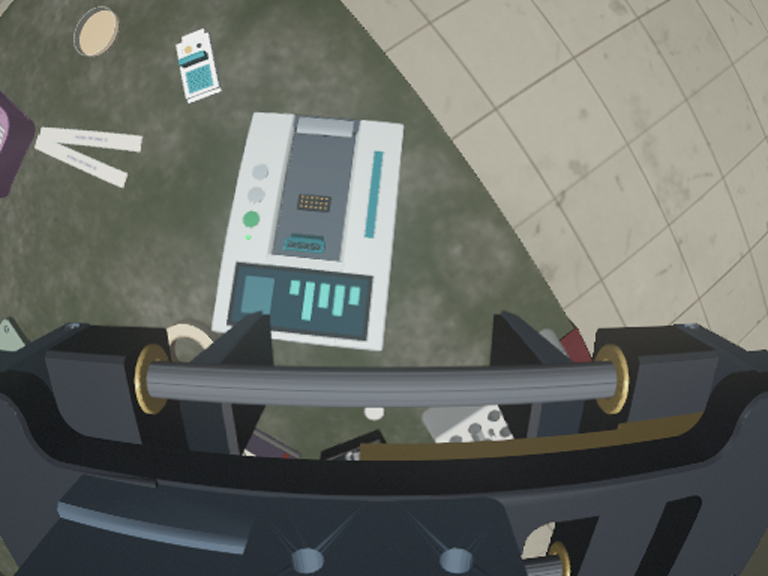

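View pics/w2c.png

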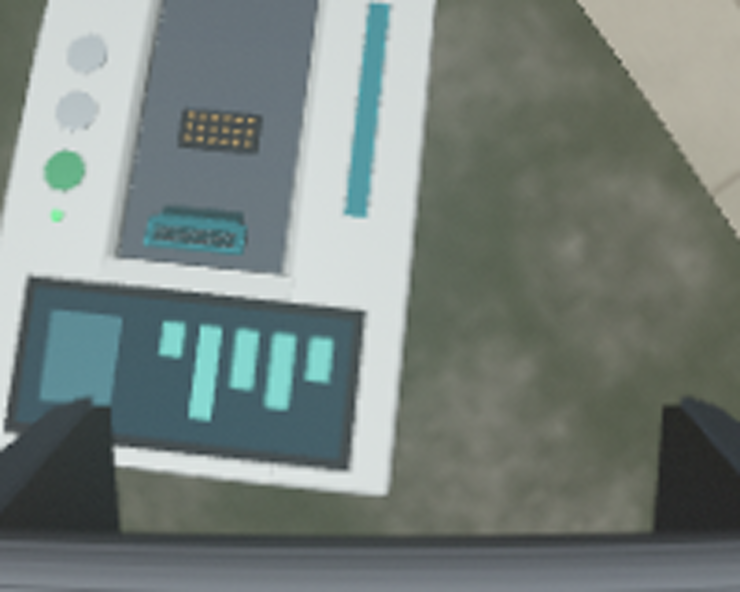

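The picture shows the whole analyser: front corners at (252,113) and (403,124), contact block at (313,203), catch tab at (305,244). I'll fit its pose from these.

```bash
cat > fitan.py <<'E'
from h import *
f=np.load("fw2.npy",allow_pickle=True).item(); ft=np.load("ft.npy",allow_pickle=True).item(); f1=np.load("fw1.npy",allow_pickle=True).item();fs=np.load("fs.npy",allow_pickle=True).item()
W=lambda u,v:np.array([(u+.5)/1.5-.5,(v+.5)/1.5-.5]); C=lambda u,v:np.array([(u+.5)/3.7-.5+150,(v+.5)/3.7-.5+100])
b=lambda *p:bay2an([p])[0]
obs=[((-92.5,-70,30),W(252,113)),((-92.5,70,30),W(403,124)),((92.5,70,112),C(387,495)),
(b(5,-14,2),C(185,107)),(b(5,14,2),C(263,115)),(b(19,14,2),C(257,153)),(b(19,-14,2),C(179,145)),
(b(61,-16,24),C(145,245)),(b(61,16,24),C(244,254))]
P=np.array([o[0] for o in obs],float);U=np.array([o[1] for o in obs])
fun=lambda p:(proj(f,pose([p[0],p[1],0,p[2]],P),True)-U).ravel()
r=least_squares(fun,[514,-72,np.radians(-133.5)],loss="soft_l1")
print("w2 only",r.x[:2].round(1),np.degrees(r.x[2]).round(2)); print(r.fun.reshape(-1,2).round(1).tolist())
fun=lambda p:(proj(f,pose([p[0],p[1],p[3],p[2]],P),True)-U).ravel()
r2=least_squares(fun,[*r.x,0],loss="soft_l1");print("w2 z free",r2.x.round(2),np.degrees(r2.x[2]).round(2))
T=lambda u,v:np.array([(u+.5)/2.8-.5+110,(v+.5)/2.8-.5+110]);S=lambda u,v:np.array([(u+.5)/2.6-.5+90,(v+.5)/2.6-.5+150])
PT=np.array([(-92.5,-70,30),(-92.5,70,30),(92.5,70,112),(92.5,-70,112)]);
UT=np.array([T(409,198),T(507,90),T(671,200),T(571,321)])
g=lambda p:(proj(ft,pose([p[0],p[1],0,p[2]],PT))-UT).ravel()
r3=least_squares(g,r.x);print("top",r3.x[:2].round(1),np.degrees(r3.x[2]).round(2),r3.fun.round(1))
PS=PT[:2];US=np.array([S(428,142),S(423,47)])
print("scene resid",(proj(fs,pose([*r.x[:2],0,r.x[2]],[(-92.5,-70,30),(-92.5,70,30),(92.5,-70,112)]))-np.array([S(428,142),S(423,47),S(629,70)])).round(1).tolist())
# draw
im=cv2.resize(f["img"][:,:,::-1],None,fx=1.5,fy=1.5)
for L in [[(-51,-25,7.4),(-51,25,7.4)],[(-58.5,-31.5,8),(45,-31.5,8)],[(-58.5,31.5,8),(45,31.5,8)],[(5,-14,2),(5,14,2),(19,14,2),(19,-14,2),(5,-14,2)],[(61,-16,24),(61,16,24)],[(43.2,-13,8),(43.2,13,8)]]:
    uv=proj(f,pose([*r.x[:2],0,r.x[2]],bay2an(L)),True)*1.5+.25
    cv2.polylines(im,[np.round(uv).astype(int)],False,(0,0,255),1)
for L in [[(-92.5,-70,30),(-92.5,70,30),(92.5,70,112),(92.5,-70,112)]]:
    uv=proj(f,pose([*r.x[:2],0,r.x[2]],L),True)*1.5+.25
    cv2.polylines(im,[np.round(uv).astype(int)],True,(255,0,255),1)
cv2.imwrite("pics/fitan.png",cv2.resize(im[90:370,190:430],None,fx=2.1,fy=2.1))
E
python3 fitan.py
```

```text
w2 only [518.9 -71.6] -132.69
[[0.2, -1.2], [0.8, -1.0], [1.3, 0.5], [-0.6, 0.3], [-0.1, -0.0], [0.1, -0.1], [-0.5, 0.2], [-0.5, 0.2], [-0.2, 0.3]]
w2 z free [518.17 -71.63  -2.32  -4.72] -132.78
top [515.9 -71.9] -133.12 [-0.1  0.3 -0.2  0.2  0.8  0.  -0.6 -0.5]
scene resid [[-1.1, -1.0], [-1.3, -0.1], [-0.1, -2.6]]
```

View pics/fitan.png

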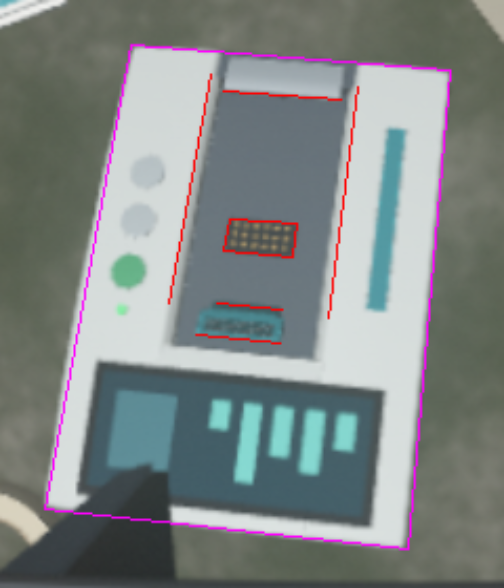

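```bash
python3 -m creep '0.38 3.7 -0.7 0 0 0.104 -1;0.38 3.7 -0.7 0 0 0.104 -1;0.38 3.7 -0.7 0 0 0.104 -1;0.38 3.7 -0.7 0 0 0.104 -1;0.38 3.7 -0.7 0 0 0.104 -1;0.38 3.7 -0.7 0 0 0.104 -1;0.38 3.7 -0.7 0 0 0.104 -1;0.38 3.7 -0.7 0 0 0.104 -1;0.38 3.7 -0.7 0 0 0.104 -1;0.38 3.7 -0.7 0 0 0.104 -1;0.38 3.7 -0.7 0 0 0.104 -1;0.38 3.7 -0.7 0 0 0.104 -1'; python3 -m creep '0 0 0 0 0 0 -1; 0 0 0 0 0 0 -1'
python3 - <<'E'
from h import *
from workcell import vision,models,monitor
f=vision.grab_frame("wrist"); np.save("fw3.npy",f,allow_pickle=True); 
cv2.imwrite("pics/w3.png",cv2.resize(f["img"][60:280,120:390,::-1],None,fx=2.7,fy=2.7,interpolation=cv2.INTER_CUBIC))
for q in CART:
    print(q,[(round(d["confidence"],2),[round(float(v),1) for v in d["at"]]) for d in models.mark_of("wrist",q)[:3]])
s=monitor.state();print(s["time_s"],s["ee_pos"],s["ee_rot"],s["qpos"])
E
```

```text
time_s: 5.52
ee_pos: [582.6, 337.6, 182.8]
ee_rot: [-180.0, -1.2, 39.4]
force: [1.6, -0.3, -0.6]
gripper_width: 91.1
time_s: 5.68
ee_pos: [579.7, 347.8, 179.6]
ee_rot: [-179.8, -1.2, 40.3]
force: [1.2, 0.1, 0.3]
gripper_width: 91.3
cartridge_fin [(0.73, [233.8, 212.6])]
cartridge_pad [(0.62, [217.0, 209.1])]
cartridge_tongue [(0.69, [277.4, 205.4])]
cartridge_heel [(0.83, [197.5, 208.2])]
5.9333 [580.9596322  344.16330698 180.99767196] [-179.82559733   -1.25397608   39.9317315 ] [ 29.46838908  27.90056107  79.2040177    0.420496    71.6944168
 -10.59313874]
```

View pics/w3.png

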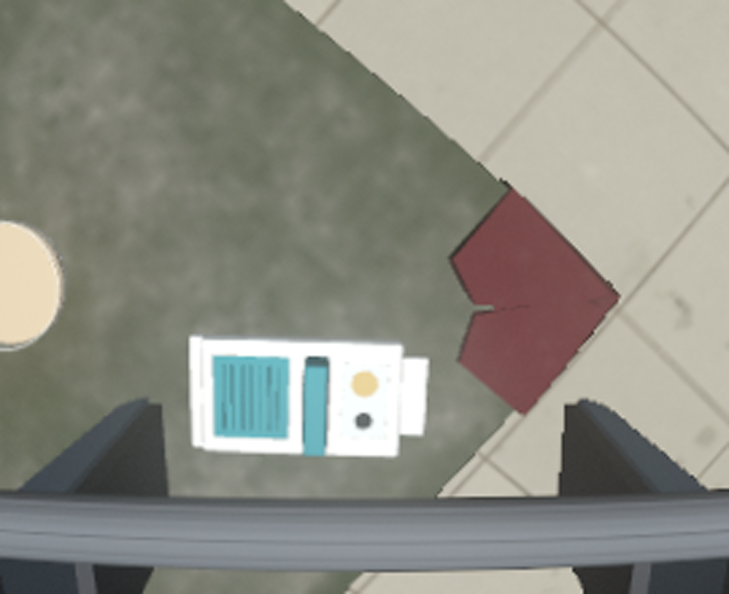

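The picture shows the larger cartridge at (300,397): tongue to the right at (415,397), fin at (316,405), pad at (250,397). This is the chosen one; now I'll fit its pose.

```bash
cat > fitc.py <<'E'
from h import *
f=np.load("fw3.npy",allow_pickle=True).item()
O=[((-58,-18,4),(428,358)),((-58,18,4),(426,436)),((-46,-26,12),(403,345)),((-46,26,12),(399,457)),((48,-26,7),(190,337)),((48,26,7),(193,447)),((-4,20,30),(304,455)),((-14,20,30),(326,455)),((-4,-20,30),(307,366)),((-14,-20,30),(329,366)),((37,-19,12),(214,356)),((3,-19,12),(289,358)),((3,19,12),(287,438)),((37,19,12),(213,437))]
P=np.array([o[0] for o in O],float);U=(np.array([o[1] for o in O])+.5)/2.7-.5+[120,60]
for zf in (0,1):
    fun=lambda p:(proj(f,pose([p[0],p[1],p[3]*zf,p[2]],P),True)-U).ravel()
    r=least_squares(fun,[578,302,np.radians(-145),0],loss="soft_l1");print(r.x.round(2),np.degrees(r.x[2]).round(2));print(r.fun.reshape(-1,2).round(1).tolist())
    print("fin",pose([r.x[0],r.x[1],0,r.x[2]],[[-9,0,21]]).round(1))
E
python3 fitc.py
```

```text
[580.83 306.83  -2.47   0.  ] -141.57
[[0.3, 0.2], [-0.6, -0.3], [0.3, -0.3], [-0.1, 0.1], [0.0, -0.3], [-0.1, 0.1], [-0.3, 0.5], [0.2, 0.8], [-1.0, -0.3], [-0.2, -0.1], [-0.5, -0.4], [0.5, -0.4], [1.0, 0.7], [0.5, 0.1]]
fin [[587.9 312.4  21. ]]
[581.04 306.48  -2.47  -1.37] -141.57
[[0.1, 0.3], [-0.7, -0.4], [0.2, -0.2], [-0.3, -0.0], [0.2, -0.2], [0.1, 0.0], [-0.3, 0.4], [0.2, 0.7], [-1.0, -0.3], [-0.2, -0.0], [-0.3, -0.4], [0.5, -0.4], [1.0, 0.6], [0.6, 0.0]]
fin [[588.1 312.1  21. ]]
```

```bash
cat >> h.py <<'E'
def err(pos,rpy=None,Rm=None):
    from workcell import monitor
    s=monitor.state(); Rc=R.from_euler("xyz",s["ee_rot"],degrees=True); Rt=R.from_euler("xyz",rpy,degrees=True) if Rm is None else R.from_matrix(Rm)
    print("t",round(s["time_s"],2),"pos",s["ee_pos"].round(1),"rot",s["ee_rot"].round(2),"w",round(s["gripper_width"],1),"F",s["force"].round(1),"M",s["torque"].round(2))
    print("cm",((np.array(pos)-s["ee_pos"])/10).round(2),"rotvec",(Rt*Rc.inv()).as_rotvec().round(4))
E
python3 -c "
from h import *
err([588,312,60],[180,0,38.4])"
```

```text
t 5.93 pos [581.  344.2 181. ] rot [-179.83   -1.25   39.93] w 91.1 F [-0.6 -0.1 -0. ] M [ 0.06 -0.14  0.  ]
cm [  0.7   -3.22 -12.1 ] rotvec [-0.0162  0.015  -0.0268]
```

```bash
python3 -m creep '0.2 -0.8 -2.8 -0.004 0.004 -0.007 -1;0.2 -0.8 -2.8 -0.004 0.004 -0.007 0.1;0.2 -0.8 -2.6 -0.004 0.004 -0.007 0.1;0.1 -0.4 -2 -0.004 0.004 -0.007 0.1;0 0 -0.5 0 0 0 0.1;0 0 0 0 0 0 0.1;0 0 0 0 0 0 0.1'
python3 - <<'E'
from h import *
err([588,312,60],[180,0,38.4])
from workcell import vision
f=vision.grab_frame("wrist"); np.save("fw4.npy",f,allow_pickle=True); 
cv2.imwrite("pics/w4.png",cv2.resize(f["img"][130:350,120:390,::-1],None,fx=2.7,fy=2.7,interpolation=cv2.INTER_CUBIC))
E
```

```text
time_s: 6.52
ee_pos: [591.9, 307.6, 78.6]
ee_rot: [179.9, -0.6, 37.6]
force: [0.6, 0.9, 0.8]
gripper_width: 53.9
t 6.52 pos [591.9 307.6  78.6] rot [179.86  -0.64  37.55] w 53.9 F [0.6 0.9 0.8] M [ 0.04 -0.16  0.  ]
cm [-0.39  0.44 -1.86] rotvec [-0.0049  0.0103  0.0148]
```

View pics/w4.png

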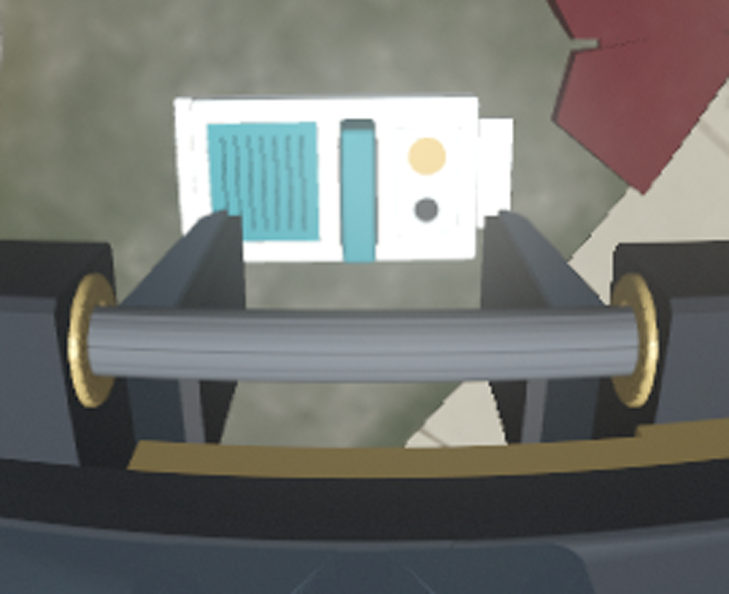

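Fin at (358,195), between the fingers at (244,…) and (482,…). I'll refit from this closer view and then descend.

```bash
python3 - <<'E'
from h import *
f=np.load("fw4.npy",allow_pickle=True).item()
O=[((-58,-18,4),(512,120)),((-46,-26,12),(477,97)),((-46,26,12),(474,260)),((48,-26,7),(175,98)),((37,-19,12),(208,124)),((3,-19,12),(318,122)),((3,19,12),(318,241)),((-4,-20,30),(342,129)),((-14,-20,30),(374,129)),((-4,20,30),(343,262)),((-14,20,30),(376,262))]
P=np.array([o[0] for o in O],float);U=(np.array([o[1] for o in O])+.5)/2.7-.5+[120,130]
fun=lambda p:(proj(f,pose([p[0],p[1],0,p[2]],P),True)-U).ravel()
r=least_squares(fun,[581,306,np.radians(-141)],loss="soft_l1");y=np.degrees(r.x[2]);print(r.x.round(2),y.round(2));print(r.fun.reshape(-1,2).round(1).tolist())
fin=pose([r.x[0],r.x[1],0,r.x[2]],[[-9,0,21]])[0];print("fin",fin.round(1))
err([fin[0],fin[1],15],[180,0,y+180])
E
```

```text
[580.49 306.66  -2.48] -142.09
[[0.6, -0.5], [1.3, 0.1], [0.6, 0.2], [-0.8, -0.1], [-0.9, -0.6], [-0.2, -0.4], [0.7, 0.1], [-0.9, -0.0], [0.6, -0.1], [-0.6, 1.0], [-0.1, 0.8]]
fin [587.6 312.2  21. ]
t 6.57 pos [592.2 307.8  79.1] rot [179.84  -0.7   37.57] w 50.1 F [-0.5 -0.3 -0.2] M [ 0.03 -0.11  0.01]
cm [-0.46  0.44 -6.41] rotvec [-0.0053  0.0114  0.0059]
```

```bash
python3 -m creep '-0.2 0.2 -1.5 -0.003 0.006 0.003 0.1;-0.2 0.2 -1.5 -0.003 0.006 0.003 0.1;-0.1 0.1 -1.2 0 0 0 0.1;0 0 -0.9 0 0 0 0.1;0 0 -0.5 0 0 0 0.1;0 0 0 0 0 0 0.1;0 0 0 0 0 0 0.1'
python3 -c "
from h import *
err([587.6,312.2,15],[180,0,38.1])"
```

```text
time_s: 7.15
ee_pos: [588.4, 316.2, 22.2]
ee_rot: [179.9, -0.4, 38.1]
force: [-0.2, -0.2, -0.5]
gripper_width: 41.0
t 7.15 pos [588.4 316.2  22.2] rot [179.94  -0.36  38.06] w 41.0 F [-0.2 -0.2 -0.5] M [ 0.02 -0.18 -0.03]
cm [-0.08 -0.4  -0.72] rotvec [-0.0032  0.0056  0.0008]
```

```bash
python3 -m creep '-0.05 -0.2 -0.35 -0.003 0.005 0 0.1;-0.05 -0.2 -0.25 0 0 0 0.1;0 0 -0.15 0 0 0 0.1;0 0 0 0 0 0 0.1'
python3 -c "
from h import *
err([587.6,312.2,15],[180,0,38.1])"
```

```text
time_s: 7.48
ee_pos: [588.2, 312.3, 15.1]
ee_rot: [180.0, -0.1, 38.1]
force: [-0.5, 0.7, -0.8]
gripper_width: 41.0
t 7.48 pos [588.2 312.3  15.1] rot [ 1.7996e+02 -1.3000e-01  3.8070e+01] w 41.0 F [-0.5  0.7 -0.8] M [ 0.04 -0.15 -0.04]
cm [-0.06 -0.01 -0.01] rotvec [-0.0008  0.0021  0.0006]
```

```bash
python3 -m creep '0 0 0 0 0 0 1;0 0 0 0 0 0 1;0 0 0 0 0 0 1;0 0 0 0 0 0 1;0 0 0 0 0 0 1;0 0 0 0 0 0 1' 25
python3 -m creep '0 0 0.8 0 0 0 1;0 0 1.5 0 0 0 1;0 0 2 0 0 0 1;0 0 2 0 0 0 1;0 0 0 0 0 0 1'
python3 - <<'E'
from h import *
from workcell import vision
f=vision.grab_frame("wrist"); np.save("fw5.npy",f,allow_pickle=True); 
cv2.imwrite("pics/w5.png",cv2.resize(f["img"][130:350,120:390,::-1],None,fx=2.7,fy=2.7,interpolation=cv2.INTER_CUBIC))
err([0,0,0],[180,0,38.1])
E
```

```text
time_s: 7.98
ee_pos: [588.9, 312.3, 16.3]
ee_rot: [179.9, -0.2, 38.0]
force: [-0.5, -0.2, -0.0]
gripper_width: 10.0
time_s: 8.4
ee_pos: [587.5, 311.7, 81.4]
ee_rot: [180.0, -0.0, 38.0]
force: [1.4, 1.4, 0.1]
gripper_width: 10.0
t 8.45 pos [586.6 311.2  79.5] rot [-1.7999e+02  1.2000e-01  3.8050e+01] w 9.9 F [ 0.4 -0.1 -0.1] M [ 0.04 -0.14  0.  ]
cm [-58.66 -31.12  -7.95] rotvec [ 0.0011 -0.0019  0.0009]
```

View pics/w5.png

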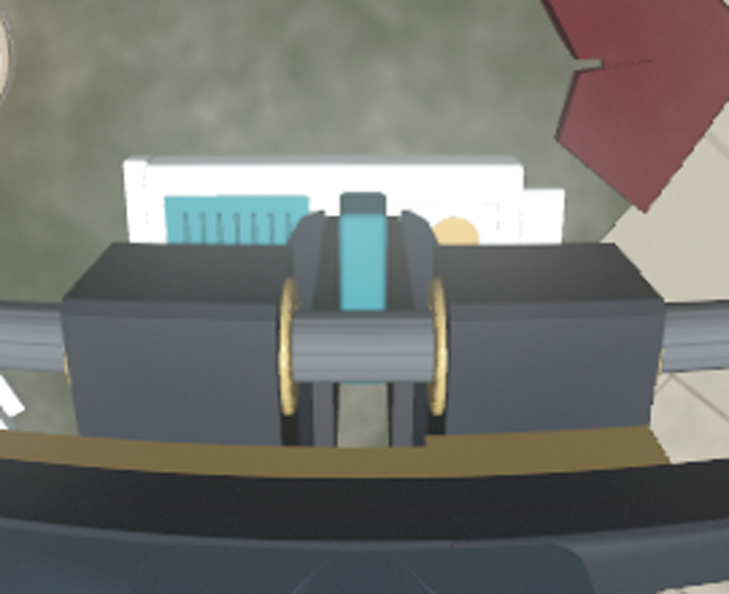

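Held firmly: opening 10 mm, fin between the fingers at (363,260) and the cartridge lifted level. I'll measure its in-hand pose.

```bash
cat > inhand.py <<'E'
from h import *
h=np.load("handeye.npz")
f=np.load("fw5.npy",allow_pickle=True).item()
O=[((-58,-18,4),(563,190)),((-46,-26,12),(522,165)),((48,-26,7),(125,161)),((37,-19,12),(165,198)),((3,-19,12),(309,197)),((-4,-20,30),(341,213)),((-14,-20,30),(385,213))]
P=np.array([o[0] for o in O],float);U=(np.array([o[1] for o in O])+.5)/2.7-.5+[120,130]
# tool frame -> camera
V=np.eye(4);V[:3,:3]=h["Rc"].T;V[:3,3]=-h["Rc"].T@h["ot"]; fc=dict(mtx=f["mtx"],view=V)
B=R.from_euler("xyz",[180,0,180],degrees=True).as_matrix() # cart axes in tool: x->-x, y->y, z->-z
# cart-frame TCP point c; tool = B*Ry*(P-c)
def fun(p):
    Rr=R.from_rotvec([0,p[3],p[4]]).as_matrix()
    return (proj(fc,(P-p[:3])@(B@Rr).T,True)-U).ravel()
print(B.round())
for fix in ("z16","free"):
    g=fun if fix=="free" else (lambda q:fun([q[0],q[1],15.7,q[2],q[3]]))
    r=least_squares(g,[-9,0,15.7,0,0] if fix=="free" else [-9,0,0,0],loss="soft_l1");print(fix,r.x.round(3));print(r.fun.reshape(-1,2).round(1).tolist())
E
python3 inhand.py
```

```text
[[-1.  0.  0.]
 [ 0.  1.  0.]
 [ 0.  0. -1.]]
z16 [-8.881e+00  9.960e-01 -0.000e+00  5.000e-03]
[[1.4, -0.3], [1.6, -0.1], [-1.6, 0.3], [-1.0, -0.7], [0.1, -0.4], [-1.2, 0.7], [0.8, 0.7]]
free [-8.9630e+00  4.0000e-02  1.9287e+01 -5.0000e-03  4.0000e-03]
[[-0.3, -0.3], [0.2, 0.1], [-0.2, 0.4], [0.2, -0.8], [0.3, -0.5], [-1.0, 0.5], [0.6, 0.4]]
```

```bash
cat >> h.py <<'E'
AN=[518.6,-71.6,0,np.radians(-132.8)]
TC=np.array([-9,0.5,15.7]); BB=np.diag([-1.,1,-1])
def bayw(pts): return pose(AN,bay2an(pts))
def Rbay():
    c,s=np.cos(AN[3]),np.sin(AN[3]); return np.array([[c,-s,0],[s,c,0],[0,0,1]])@Rb
def tilt(d):
    a=np.radians(d); return np.array([[np.cos(a),0,-np.sin(a)],[0,1,0],[np.sin(a),0,np.cos(a)]])
def target(xt,yt,zt,d):  # tongue tip in bay frame, tilt over the slope
    Rl=tilt(d); o=np.array([xt,yt,zt])-Rl@[-58,0,0]; tcp=o+Rl@TC
    return bayw([tcp])[0], Rbay()@Rl@BB
def where(): # measured pose -> tip in bay frame, tilt
    from workcell import monitor
    s=monitor.state(); Rt=R.from_euler("xyz",s["ee_rot"],degrees=True).as_matrix()
    Rl=Rbay().T@Rt@BB; o0=bayw([[0,0,0]])[0]; tcp=Rbay().T@(s["ee_pos"]-o0); tip=tcp+Rl@(np.array([-58,0,0])-TC)
    heel=tcp+Rl@(np.array([42,0,0])-TC)
    print("tip",tip.round(1),"heel",heel.round(1),"rpy in bay",R.from_matrix(Rl).as_euler("xyz",degrees=True).round(1),"Fbay",(Rbay().T@s["force"]).round(1))
E
python3 -c "
from h import *
for a in [(-40,0,60,15),(-44,0,10,15),(-57,0,0,15)]:
    p,Rm=target(*a); print(a,p.round(1)); 
p,Rm=target(-40,0,60,15); err(p,Rm=Rm)
w=bayw([[-58,0,0],[43,0,8]]);print(w.round(1))
"
```

```text
(-40, 0, 60, 15) [557.1 -30.7 133.6]
(-44, 0, 10, 15) [545.8 -43.   86.3]
(-57, 0, 0, 15) [551.1 -37.3  71.9]
t 8.45 pos [586.6 311.2  79.5] rot [-1.7999e+02  1.2000e-01  3.8050e+01] w 9.9 F [ 0.4 -0.1 -0.1] M [ 0.04 -0.14  0.  ]
cm [ -2.95 -34.2    5.41] rotvec [-0.4601  0.4996  0.1537]
[[570.5 -15.6  28.4]
 [510.  -80.9  76.8]]
```

```bash
python3 -m creep '0 -0.5 3 0 0 0 1;-0.2 -1.5 3 0 0 0 1;-0.3 -3.2 2 0 0 0 1;-0.3 -3.2 0.5 -0.0575 0.0625 0.019 1;-0.3 -3.2 0 -0.0575 0.0625 0.019 1;-0.3 -3.2 0 -0.0575 0.0625 0.019 1;-0.3 -3.2 0 -0.0575 0.0625 0.019 1;-0.3 -3.2 0 -0.0575 0.0625 0.019 1;-0.3 -3.2 0 -0.0575 0.0625 0.019 1;-0.3 -3.2 0 -0.0575 0.0625 0.019 1;-0.3 -3 0 -0.0575 0.0625 0.019 1;-0.2 -2 0 0 0 0 1'; python3 -m creep '0 0 0 0 0 0 1;0 0 0 0 0 0 1'; python3 -c "
from h import *
p,Rm=target(-40,0,60,15); err(p,Rm=Rm);where()"
```

```text
time_s: 9.45
ee_pos: [547.8, -26.3, 156.8]
ee_rot: [-178.8, 41.5, 48.5]
force: [-0.5, 0.1, -1.4]
gripper_width: 9.8
time_s: 9.62
ee_pos: [546.4, -29.8, 153.4]
ee_rot: [-178.5, 41.8, 48.5]
force: [-0.7, 0.3, -0.6]
gripper_width: 9.8
t 9.62 pos [546.4 -29.8 153.4] rot [-178.51   41.79   48.5 ] w 9.8 F [-0.7  0.3 -0.6] M [ 0.36 -0.51 -0.02]
cm [ 1.07 -0.09 -1.98] rotvec [ 0.0228 -0.0474 -0.0058]
tip [-24.5  -9.5  73.4] heel [ 70.7  -7.8 103.9] rpy in bay [ -0.9 -17.8   1. ] Fbay [-0.  -0.7 -0.7]
```

```bash
python3 -m creep '0.35 0 -0.7 0.008 -0.016 -0.002 1;0.35 0 -0.7 0.008 -0.016 -0.002 1;0.35 0 -0.7 0.007 -0.015 -0.002 1;0 0 0 0 0 0 1;0 0 0 0 0 0 1'; python3 - <<'E'
from h import *
p,Rm=target(-44,0,22,15); err(p,Rm=Rm);where()
from workcell import vision
for c in ("wrist","scene"):
    f=vision.grab_frame(c); np.save(f"f6{c}.npy",f,allow_pickle=True)
    im=f["img"][:,:,::-1]
    cv2.imwrite(f"pics/6{c}.png",cv2.resize(im[80:330,110:400],None,fx=2.4,fy=2.4,interpolation=cv2.INTER_CUBIC) if c=="wrist" else cv2.resize(im[120:230,225:365],None,fx=5,fy=5,interpolation=cv2.INTER_CUBIC))
E
```

```text
time_s: 10.03
ee_pos: [557.7, -26.2, 128.5]
ee_rot: [-179.9, 38.6, 47.3]
force: [0.4, 0.1, -0.4]
gripper_width: 10.4
t 10.03 pos [557.7 -26.2 128.5] rot [-179.93   38.59   47.35] w 10.4 F [ 0.4  0.1 -0.4] M [ 0.37 -0.46 -0.04]
cm [-0.86 -1.32 -3.12] rotvec [-0.0059  0.0041 -0.0018]
tip [-45.7  -2.8  57.2] heel [51.1 -2.6 82.4] rpy in bay [ -0.  -14.6   0.1] Fbay [-0.5  0.2 -0.2]
```

View pics/6wrist.png

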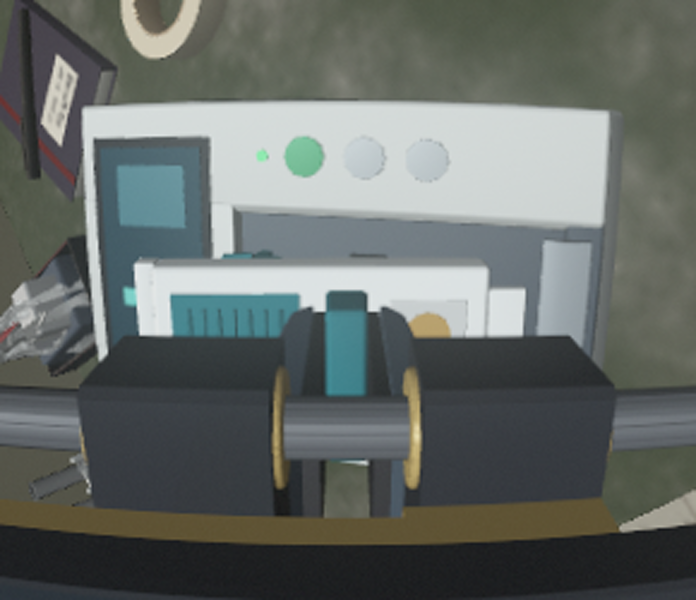

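View pics/6scene.png

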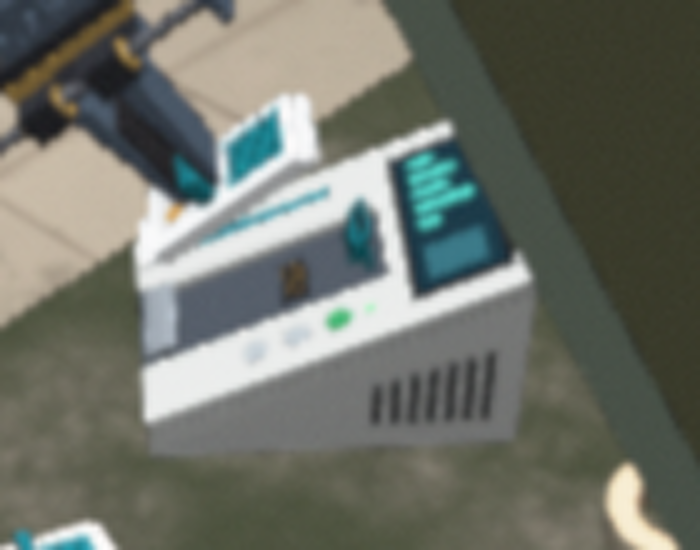

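The wrist picture shows the cartridge over the bay, tongue at (507,310) left of the lip at (565,290), with the analyser's near edge from (84,107) to (612,112). I'll overlay the current fit to check it.

```bash
cat > ov.py <<'E'
from h import *
f=np.load("f6wrist.npy",allow_pickle=True).item()
im=cv2.resize(f["img"][80:330,110:400,::-1],None,fx=2.4,fy=2.4,interpolation=cv2.INTER_CUBIC)
def px(P): return (proj(f,P,True)-[110,80]+.5)*2.4-.5
def line(P,col): 
    P=np.array(P,float); Q=np.concatenate([np.linspace(a,b,15) for a,b in zip(P[:-1],P[1:])]); cv2.polylines(im,[np.round(px(Q)).astype(int)],False,col,1)
def L(P): return [tuple(x) for x in P]
line(pose(AN,[(92.5,-70,112),(-92.5,-70,30),(-92.5,70,30)]),(255,0,255))
for P in [[(-51,-25,7.4),(-51,25,7.4)],[(-51,-25,11),(-51,25,11)],[(-58.5,-31.5,8),(45,-31.5,8)],[(-58.5,-28,4.5),(45,-28,4.5)],[(61,-16,24),(61,16,24)],[(5,-14,2),(19,-14,2)]]: line(bayw(P),(0,0,255))
from workcell import monitor
s=monitor.state(); Rt=R.from_euler("xyz",s["ee_rot"],degrees=True).as_matrix(); Rc=Rt@BB
cw=lambda P:(np.array(P,float)-TC)@Rc.T+s["ee_pos"]
for P in [[(-58,-18,4),(-46,-18,4)],[(-58,-18,4),(-58,18,4)],[(-46,-26,12),(42,-26,12)],[(48,-26,7),(42,-26,7)],[(3,-19,12),(37,-19,12)]]: line(cw(P),(0,200,0))
print(px(pose(AN,[(92.5,-70,112),(-92.5,-70,30)])).round(0), px(bayw([(-51,-25,7.4),(-51,-25,11)])).round(0))
cv2.imwrite("pics/ov6.png",im)
E
python3 ov.py
```

```text
[[ 77. 108.]
 [609. 109.]] [[541. 238.]
 [541. 240.]]
```

View pics/ov6.png

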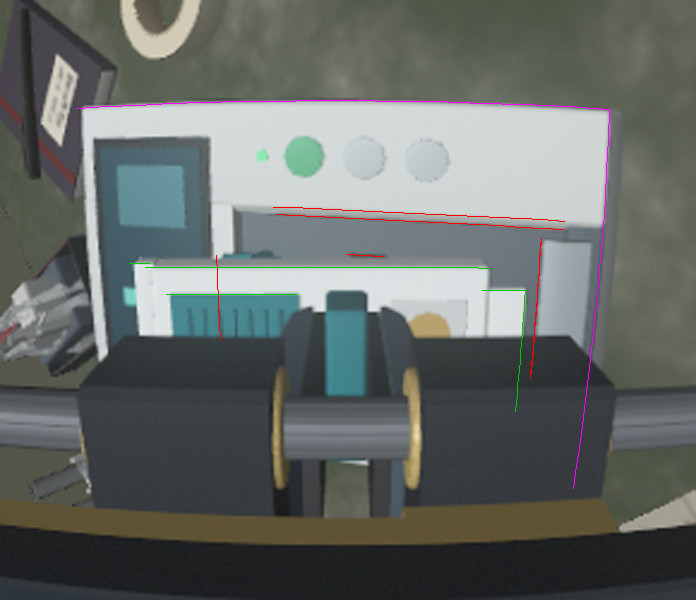

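The overlay of both cartridge and bay matches to about a pixel. Moving down toward the bay.

```bash
python3 -c "
from h import *
p,Rm=target(-45,0,10,15); err(p,Rm=Rm)"; python3 -m creep '-0.3 -0.4 -1.3 -0.003 0.002 -0.001 1;-0.3 -0.4 -1.3 -0.003 0.002 -0.001 1;-0.2 -0.3 -1 0 0 0 1;0 0 0 0 0 0 1;0 0 0 0 0 0 1'; python3 -c "
from h import *
p,Rm=target(-45,0,10,15); err(p,Rm=Rm);where()"
```

```text
t 10.13 pos [557.7 -26.3 128.7] rot [-179.94   38.6    47.35] w 9.8 F [ 1.2 -0.9 -1. ] M [ 0.31 -0.44 -0.06]
cm [-1.13 -1.6  -4.29] rotvec [-0.0057  0.0041 -0.0019]
time_s: 10.55
ee_pos: [550.7, -35.8, 93.4]
ee_rot: [179.7, 38.8, 47.2]
force: [0.4, 0.4, -0.5]
gripper_width: 9.4
t 10.55 pos [550.7 -35.8  93.4] rot [179.74  38.78  47.16] w 9.4 F [ 0.4  0.4 -0.5] M [ 0.42 -0.45  0.03]
cm [-0.43 -0.65 -0.75] rotvec [-0.0005  0.0052 -0.0022]
tip [-49.1  -1.2  20.1] heel [47.6 -1.2 45.6] rpy in bay [  0.2 -14.8  -0. ] Fbay [-0.8  0.  -0.2]
```

```bash
python3 -m creep '-0.2 -0.3 -0.4 0 0.003 -0.001 1;-0.2 -0.3 -0.4 0 0.002 -0.001 1;0 0 0 0 0 0 1;0 0 0 0 0 0 1'; python3 -c "
from h import *
p,Rm=target(-45.5,0,4,15); err(p,Rm=Rm);where()"
```

```text
time_s: 10.88
ee_pos: [547.4, -41.9, 86.0]
ee_rot: [179.9, 38.9, 47.2]
force: [-0.0, 0.2, -0.4]
gripper_width: 10.2
t 10.88 pos [547.4 -41.9  86. ] rot [179.91  38.87  47.17] w 10.2 F [-0.   0.2 -0.4] M [ 0.3  -0.44  0.03]
cm [-0.23 -0.19 -0.59] rotvec [-0.0008  0.0024 -0.0005]
tip [-45.9   0.5  10.6] heel [50.8  0.4 36.3] rpy in bay [  0.1 -14.9  -0. ] Fbay [-0.3 -0.2 -0.3]
```

```bash
python3 -m creep '-0.12 -0.1 -0.3 0 0.002 0 1;-0.1 -0.1 -0.3 0 0 0 1;0 0 0 0 0 0 1;0 0 0 0 0 0 1'; python3 -c "
from h import *
p,Rm=target(-45.5,0,0,15); err(p,Rm=Rm);where()"
```

```text
time_s: 11.22
ee_pos: [545.4, -44.2, 80.0]
ee_rot: [180.0, 38.9, 47.2]
force: [0.4, -0.4, -0.4]
gripper_width: 9.6
t 11.22 pos [545.4 -44.2  80. ] rot [179.95  38.89  47.19] w 9.6 F [ 0.4 -0.4 -0.4] M [ 0.38 -0.41 -0.03]
cm [-0.14 -0.08 -0.35] rotvec [-0.001   0.0017 -0.0003]
tip [-45.5   0.5   3.9] heel [51.1  0.5 29.6] rpy in bay [  0.  -14.9  -0. ] Fbay [-0.1  0.6 -0.4]
```

```bash
for i in 1; do python3 -m creep '-0.06 -0.06 -0.2 0 0 0 1;0 0 0 0 0 0 1'; python3 -c "
from h import *
where()"; done; python3 -m creep '-0.04 -0.04 -0.13 0 0 0 1;0 0 0 0 0 0 1'; python3 -c "
from h import *
where()"
```

```text
time_s: 11.38
ee_pos: [544.8, -44.8, 77.9]
ee_rot: [179.9, 38.9, 47.2]
force: [-0.3, 0.8, 0.0]
gripper_width: 9.8
tip [-45.6   0.5   1.6] heel [51.   0.5 27.3] rpy in bay [  0.  -14.9  -0. ] Fbay [-0.3 -0.7  0.2]
time_s: 11.55
ee_pos: [544.7, -45.1, 76.9]
ee_rot: [179.9, 38.9, 47.2]
force: [0.9, 0.8, 0.2]
gripper_width: 9.2
tip [-45.8   0.7   0.6] heel [50.9  0.6 26.2] rpy in bay [  0.1 -14.9  -0. ] Fbay [-1.   0.1  0.7]
```

```bash
python3 -m creep '-0.04 -0.04 -0.13 0 0 0 1;0 0 0 0 0 0 1'; python3 -c "
from h import *
where()";python3 -m creep '-0.03 -0.03 -0.1 0 0 0 1;0 0 0 0 0 0 1'; python3 -c "
from h import *
where()"
```

```text
time_s: 11.72
ee_pos: [544.6, -45.3, 76.8]
ee_rot: [179.8, 38.8, 47.1]
force: [0.5, 0.7, 0.4]
gripper_width: 9.9
tip [-45.7   0.8   0.4] heel [51.   0.7 26. ] rpy in bay [  0.1 -14.8  -0.1] Fbay [-0.6 -0.1  0.7]
time_s: 11.88
ee_pos: [544.6, -45.4, 76.7]
ee_rot: [179.8, 38.8, 47.1]
force: [0.5, 1.1, 1.7]
gripper_width: 9.8
tip [-45.7   0.9   0.3] heel [51.   0.7 25.9] rpy in bay [  0.2 -14.8  -0.1] Fbay [-0.3 -0.4  2. ]
```

The tongue touched the floor at bay z≈0.3, as predicted. Sliding it downhill under the lip.

```bash
python3 -m creep '0.2 0.2 -0.1 0 0 0 1;0.2 0.2 -0.11 0 0 0 1;0 0 0 0 0 0 1'; python3 -c "
from h import *
where()";python3 -m creep '0.15 0.16 -0.1 0 0 0 1;0 0 0 0 0 0 1'; python3 -c "
from h import *
where()"
```

```text
time_s: 12.13
ee_pos: [548.8, -41.3, 74.0]
ee_rot: [179.8, 38.8, 47.1]
force: [0.4, 2.0, 2.0]
gripper_width: 10.1
tip [-52.1   1.2   0.2] heel [44.6  1.  25.8] rpy in bay [  0.2 -14.8  -0.1] Fbay [-0.8 -1.1  2.5]
time_s: 12.3
ee_pos: [550.5, -39.7, 73.0]
ee_rot: [179.8, 38.9, 47.1]
force: [0.6, 2.2, 2.1]
gripper_width: 9.5
tip [-54.6   1.3   0.3] heel [42.1  1.2 25.9] rpy in bay [  0.2 -14.9  -0.1] Fbay [-1.  -1.1  2.7]
```

```bash
python3 -m creep '0.06 0.2 -0.09 0 0 0 1;0 0 0 0 0 0 1'; python3 -c "
from h import *
where()";python3 -m creep '0.1 0.12 -0.07 0 0 0 1;0 0 0 0 0 0 1'; python3 -c "
from h import *
where()"
```

```text
time_s: 12.47
ee_pos: [551.4, -37.6, 72.1]
ee_rot: [179.7, 38.9, 47.1]
force: [0.5, 0.7, 2.6]
gripper_width: 10.2
tip [-56.9   0.6   0.3] heel [39.8  0.4 26. ] rpy in bay [  0.2 -14.9  -0.1] Fbay [ 0.3 -0.2  2.8]
time_s: 12.63
ee_pos: [552.1, -36.8, 71.7]
ee_rot: [179.7, 39.0, 47.1]
force: [1.0, -0.3, 2.3]
gripper_width: 10.0
tip [-58.    0.5   0.3] heel [38.6  0.4 26.2] rpy in bay [  0.2 -15.   -0.1] Fbay [0.5 0.9 2.3]
```

```bash
python3 -m creep '0.08 0.09 -0.05 0 0 0 1;0 0 0 0 0 0 1'; python3 - <<'E'
from h import *
where()
from workcell import vision
f=vision.grab_frame("wrist"); np.save("f7.npy",f,allow_pickle=True)
cv2.imwrite("pics/7w.png",cv2.resize(f["img"][80:330,110:400,::-1],None,fx=2.4,fy=2.4,interpolation=cv2.INTER_CUBIC))
f=vision.grab_frame("scene")
cv2.imwrite("pics/7s.png",cv2.resize(f["img"][130:220,235:355,::-1],None,fx=6,fy=6,interpolation=cv2.INTER_CUBIC))
E
```

```text
time_s: 12.8
ee_pos: [552.2, -36.7, 71.8]
ee_rot: [179.7, 39.2, 47.0]
force: [0.1, 0.8, 1.6]
gripper_width: 9.7
tip [-58.    0.5   0.3] heel [38.5  0.3 26.5] rpy in bay [  0.2 -15.2  -0.1] Fbay [ 0.  -0.5  1.7]
```

View pics/7w.png

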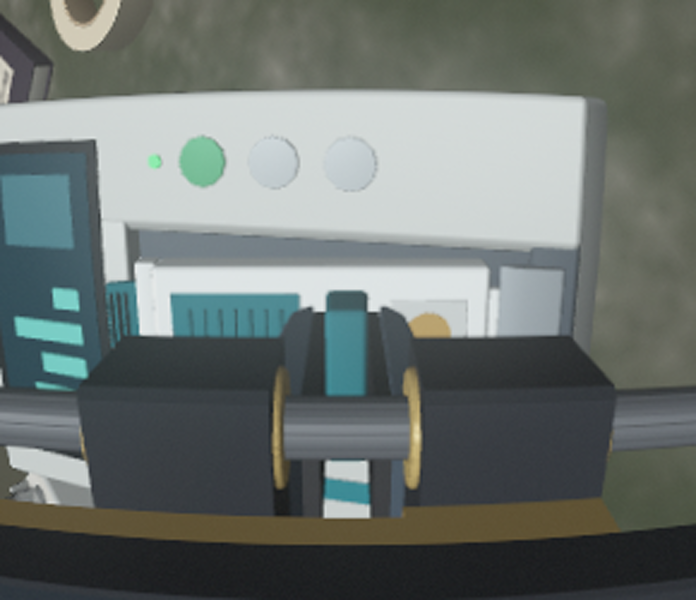

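View pics/7s.png

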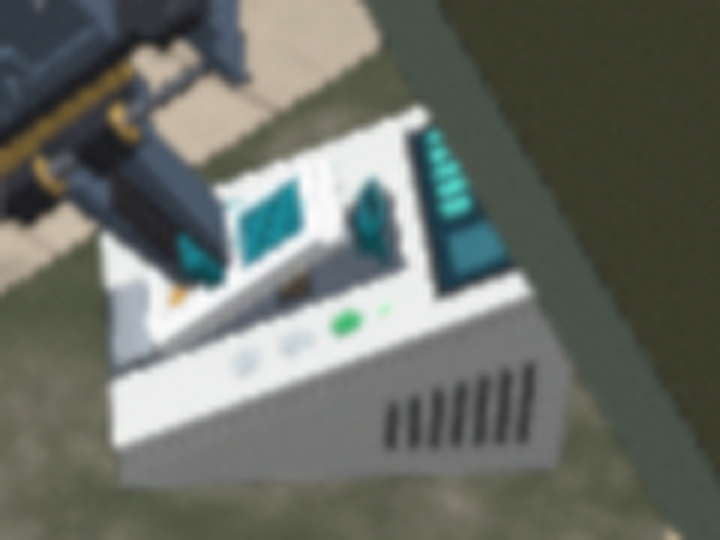

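The tongue is now under the lip: in the wrist view it disappears under it at (495,300), and the end wall stopped it. Now I swing the heel partly down.

```bash
python3 -c "
from h import *
p,Rm=target(-58,0.3,0.4,10); err(p,Rm=Rm)"
```

```text
t 12.9 pos [552.2 -36.6  71.8] rot [179.71  39.12  47.05] w 9.4 F [ 0.  -0.1  2.6] M [-0.09 -0.1  -0.03]
cm [-0.27 -0.27 -0.26] rotvec [ 0.0683 -0.0579 -0.0003]
```

```bash
python3 -m creep '-0.07 -0.07 -0.065 0.017 -0.0145 0 1;-0.07 -0.07 -0.065 0.017 -0.0145 0 1;-0.07 -0.07 -0.065 0.017 -0.0145 0 1;-0.05 -0.05 -0.05 0.017 -0.0145 0 1;0 0 0 0 0 0 1';  python3 -c "
from h import *
where();p,Rm=target(-58,0.3,0.4,8.5); err(p,Rm=Rm)"
```

```text
time_s: 13.32
ee_pos: [549.7, -39.5, 69.0]
ee_rot: [180.0, 33.6, 47.2]
force: [0.3, 0.3, -0.6]
gripper_width: 9.6
tip [-58.2   0.5   0.5] heel [40.4  0.5 17.3] rpy in bay [ 0.  -9.6  0. ] Fbay [-0.6  0.1 -0.4]
t 13.32 pos [549.7 -39.5  69. ] rot [179.96  33.62  47.21] w 9.6 F [ 0.3  0.3 -0.6] M [ 0.34 -0.38 -0.04]
cm [-0.08 -0.07 -0.07] rotvec [ 0.0148 -0.0129 -0.0006]
```

```bash
python3 -m creep '-0.07 -0.07 -0.09 0.015 -0.013 0 1;0 0 0 0 0 0 1';  python3 -c "
from h import *
where();p,Rm=target(-58,0.3,0.2,7); err(p,Rm=Rm)"
```

```text
time_s: 13.48
ee_pos: [549.2, -40.1, 68.1]
ee_rot: [180.0, 32.3, 47.2]
force: [0.0, 0.5, 1.1]
gripper_width: 10.0
tip [-58.4   0.5   0.5] heel [40.5  0.5 14.9] rpy in bay [ 0.  -8.3 -0. ] Fbay [ 0.1 -0.3  1.2]
t 13.48 pos [549.2 -40.1  68.1] rot [179.98  32.27  47.2 ] w 10.0 F [0.  0.5 1.1] M [ 0.07 -0.22  0.02]
cm [-0.11 -0.09 -0.09] rotvec [ 0.0164 -0.0148 -0.0001]
```

Heel is touching the ramp (the moment changed). Opening part way, then looking.

```bash
python3 -m creep '0 0 0 0 0 0 0.4;0 0 0 0 0 0 0.4;0 0 0 0 0 0 0.4';  python3 - <<'E'
from h import *
where()
from workcell import vision
f=vision.grab_frame("wrist"); np.save("f8.npy",f,allow_pickle=True)
cv2.imwrite("pics/8w.png",cv2.resize(f["img"][80:330,110:400,::-1],None,fx=2.4,fy=2.4,interpolation=cv2.INTER_CUBIC))
# retract 40mm along tool back, and plan
s=Rbay();print("bay axes",s.round(3).tolist())
from workcell import monitor
st=monitor.state();Rt=R.from_euler("xyz",st["ee_rot"],degrees=True).as_matrix();print("tool z",Rt[:,2].round(3), st["gripper_width"],st["force"])
E
```

```text
time_s: 13.73
ee_pos: [549.3, -39.3, 66.9]
ee_rot: [-179.9, 32.1, 47.2]
force: [0.0, -0.8, -0.7]
gripper_width: 25.7
tip [-59.6   0.   -0.2] heel [39.4  0.1 13.9] rpy in bay [-0.1 -8.1  0. ] Fbay [ 0.2  0.6 -0.9]
bay axes [[-0.621, 0.734, 0.276], [-0.67, -0.679, 0.298], [0.407, 0.0, 0.914]]
tool z [-0.362 -0.39  -0.847] 26.990113799485762 [-0.13247758 -0.28736082  0.13566362]
```

View pics/8w.png

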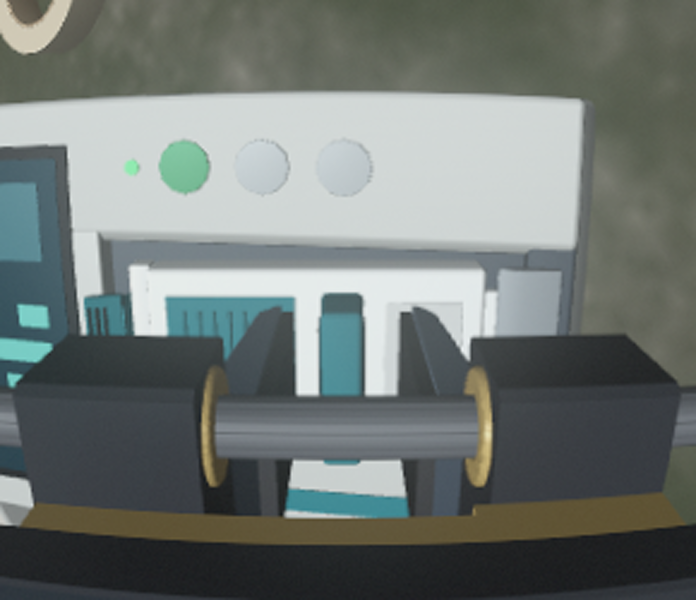

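Released. The fin at (342,345) is free between the fingers and the tongue is still under the lip. I'll retract and shut the fingers for the press.

```bash
python3 -m creep '0.36 0.39 0.85 0 0 0 0.4;0.5 0.54 1.2 0 0 0 0.4;0.7 0.8 1.7 0 0 0 0.4;0.4 0.4 1 0.03 -0.026 0 1;0 0 0 0.03 -0.026 0 1;0 0 0 0.03 -0.026 0 1;0 0 0 0 0 0 1;0 0 0 0 0 0 1' 40;  python3 - <<'E'
from h import *
where()
# press: TCP at cart point (20,0,12+h) with cart tilt 8 about tip; tool along bay normal tilt 3
def press(h,tc=8,tt=3,x=20):
    p=np.array([-58.3,0,0.2])+tilt(tc)@np.array([58+x,0,12+h]); return bayw([p])[0], Rbay()@tilt(tt)@BB
for h in (25,5,0): print(h,press(h)[0].round(1))
p,Rm=press(25); err(p,Rm=Rm)
from workcell import vision
f=vision.grab_frame("scene")
cv2.imwrite("pics/9s.png",cv2.resize(f["img"][130:220,235:355,::-1],None,fx=6,fy=6,interpolation=cv2.INTER_CUBIC))
E
```

```text
time_s: 14.45
ee_pos: [571.8, -14.0, 118.1]
ee_rot: [-179.6, 24.6, 47.6]
force: [0.0, 0.7, -0.2]
gripper_width: 0.3
tip [-72.2  -0.9  66.5] heel [27.8 -0.3 67.6] rpy in bay [-0.2 -0.6  0.3] Fbay [-0.6 -0.5  0. ]
25 [539.1 -49.4 101.2]
5 [531.9 -57.2  84.2]
0 [530.1 -59.2  80. ]
t 14.45 pos [571.8 -14.  118.1] rot [-179.65   24.64   47.56] w 0.3 F [ 0.   0.7 -0.2] M [ 0.21 -0.32  0.06]
cm [-3.27 -3.54 -1.69] rotvec [-0.034   0.0238 -0.0036]
```

View pics/9s.png

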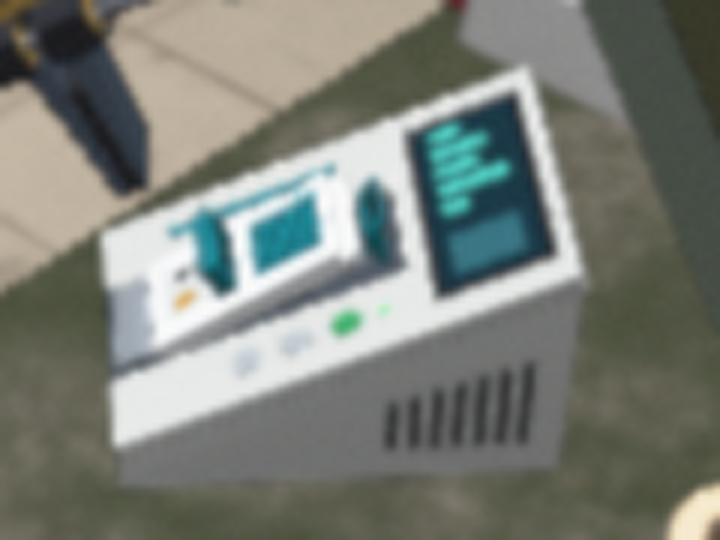

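The scene view shows the cartridge resting heel-up on the catch ramp, clear of the gripper. Moving over the pad.

```bash
python3 -m creep '-0.8 -0.9 0 -0.01 0.008 0 1;-0.9 -1 -0.2 -0.01 0.006 0 1;-0.9 -0.9 -0.4 0 0 0 1;-0.5 -0.6 -0.6 0 0 0 1;0 0 -0.2 0 0 0 1;0 0 0 0 0 0 1;0 0 0 0 0 0 1';  cat >> h.py <<'E'
def press(h,tc=8,tt=1.5,x=20):
    p=np.array([-58.3,0,0.2])+tilt(tc)@np.array([58+x,0,12+h]); return bayw([p])[0], Rbay()@tilt(tt)@BB
def tcpbay():
    from workcell import monitor
    s=monitor.state(); q=Rbay().T@(s["ee_pos"]-bayw([[0,0,0]])[0]); print("tcp in bay",q.round(1),"Fbay",(Rbay().T@s["force"]).round(1),"t",round(s["time_s"],2))
E
python3 -c "
from h import *
p,Rm=press(6); err(p,Rm=Rm);tcpbay(); print(np.array([-58.3,0,.2])+tilt(8)@np.array([78,0,12]))"
```

```text
time_s: 15.08
ee_pos: [535.9, -51.8, 101.1]
ee_rot: [-179.6, 26.6, 47.6]
force: [-0.2, -0.6, -0.1]
gripper_width: 0.4
t 15.08 pos [535.9 -51.8 101.1] rot [-179.65   26.58   47.59] w 0.4 F [-0.2 -0.6 -0.1] M [ 0.25 -0.28  0.01]
cm [-0.36 -0.5  -1.61] rotvec [ 0.0101 -0.0168 -0.0041]
tcp in bay [17.4 -0.8 46. ] Fbay [ 0.5  0.2 -0.3] t 15.08
[17.27083215  0.         22.9387187 ]
```

```bash
python3 -m creep '-0.28 -0.28 -0.7 0.005 -0.008 -0.002 1;-0.22 -0.24 -0.6 0 0 0 1;-0.05 -0.1 -0.2 0 0 0 1;0 0 0 0 0 0 1;0 0 0 0 0 0 1';  python3 -c "
from h import *
err([0,0,0],Rm=press(6)[1]);tcpbay()"
```

```text
time_s: 15.5
ee_pos: [531.9, -57.4, 85.1]
ee_rot: [-179.9, 26.0, 47.4]
force: [-0.1, 0.0, -0.4]
gripper_width: 0.2
t 15.5 pos [531.9 -57.4  85.1] rot [-179.87   25.99   47.45] w 0.2 F [-0.1  0.  -0.4] M [ 0.2  -0.31 -0.1 ]
cm [-53.19   5.74  -8.51] rotvec [ 0.0049 -0.0074 -0.0033]
tcp in bay [17.1  0.1 28.7] Fbay [-0.1 -0.  -0.3] t 15.5
```

```bash
python3 -m creep '-0.07 -0.07 -0.18 0 0 0 1;-0.07 -0.07 -0.18 0 0 0 1;0 0 0 0 0 0 1';  python3 -c "
from h import *
tcpbay()"; python3 -m creep '-0.07 -0.07 -0.18 0 0 0 1;-0.07 -0.07 -0.18 0 0 0 1';  python3 -c "
from h import *
tcpbay()"; python3 -m creep '-0.07 -0.07 -0.18 0 0 0 1;-0.07 -0.07 -0.18 0 0 0 1';  python3 -c "
from h import *
tcpbay()"
```

```text
time_s: 15.75
ee_pos: [531.3, -58.5, 81.5]
ee_rot: [-179.9, 25.9, 47.5]
force: [0.1, 0.6, 0.0]
gripper_width: 0.5
tcp in bay [16.7  0.4 24.9] Fbay [-0.5 -0.4  0.2] t 15.75
time_s: 15.92
ee_pos: [530.5, -59.8, 78.7]
ee_rot: [180.0, 25.9, 47.4]
force: [-0.7, 0.3, 5.4]
gripper_width: 0.3
tcp in bay [17.   0.7 21.7] Fbay [ 2.4 -0.7  4.8] t 15.92
time_s: 16.08
ee_pos: [529.7, -61.1, 76.8]
ee_rot: [179.9, 25.8, 47.4]
force: [-0.5, 1.0, 3.2]
gripper_width: 0.5
tcp in bay [17.5  1.  19.3] Fbay [ 0.9 -1.1  3.1] t 16.08
```

```bash
python3 -m creep '-0.12 -0.06 -0.2 0 0 0 1;-0.1 -0.06 -0.2 0 0 0 1';  python3 -c "
from h import *
tcpbay()"; python3 -m creep '-0.08 -0.07 -0.2 0 0 0 1;-0.08 -0.07 -0.2 0 0 0 1';  python3 -c "
from h import *
tcpbay()"
```

```text
time_s: 16.25
ee_pos: [527.9, -62.3, 73.1]
ee_rot: [179.8, 25.8, 47.4]
force: [0.8, 1.3, 2.3]
gripper_width: 0.5
tcp in bay [17.9  0.5 15.1] Fbay [-0.5 -0.3  2.7] t 16.25
time_s: 16.42
ee_pos: [527.0, -63.3, 70.8]
ee_rot: [179.7, 25.7, 47.3]
force: [1.2, 9.3, 24.5]
gripper_width: 0.6
tcp in bay [18.2  0.5 12.5] Fbay [ 3.  -5.4 25.5] t 16.42
```

A 25 N reaction at bay z 12.5 (home is 12) suggests it has bottomed. I'll ease off and look.

```bash
python3 -m creep '0 0 0 0 0 0 1';  python3 -c "
from h import *
tcpbay()"; python3 -m creep '0.15 0.16 0.5 0 0 0 1;0.3 0.3 0.9 0 0 0 1;0.6 0.6 1.8 0 0 0 1;0.8 0.8 2.4 0 0 0 1;0.8 0.8 2.4 0 0 0 1;0.6 1 2 0 0 0 1;0 0 0 0 0 0 1;0 0 0 0 0 0 1'; python3 - <<'E'
from h import *
tcpbay()
from workcell import vision,models
f=vision.grab_frame("wrist"); np.save("f10w.npy",f,allow_pickle=True)
cv2.imwrite("pics/10w.png",cv2.resize(f["img"][80:330,110:400,::-1],None,fx=2.4,fy=2.4,interpolation=cv2.INTER_CUBIC))
f=vision.grab_frame("scene");np.save("f10s.npy",f,allow_pickle=True)
cv2.imwrite("pics/10s.png",cv2.resize(f["img"][130:220,235:355,::-1],None,fx=6,fy=6,interpolation=cv2.INTER_CUBIC))
E
```

```text
time_s: 16.5
ee_pos: [527.2, -63.0, 71.4]
ee_rot: [179.7, 25.6, 47.3]
force: [-0.1, 0.4, 1.5]
gripper_width: 0.1
tcp in bay [18.2  0.5 13.2] Fbay [ 0.4 -0.3  1.5] t 16.5
time_s: 17.17
ee_pos: [559.2, -24.6, 175.4]
ee_rot: [180.0, 25.8, 47.4]
force: [-1.3, -0.0, 0.0]
gripper_width: 0.0
tcp in bay [ 14.9  -2.2 128.5] Fbay [ 0.8 -0.9 -0.4] t 17.17
```

View pics/10w.png

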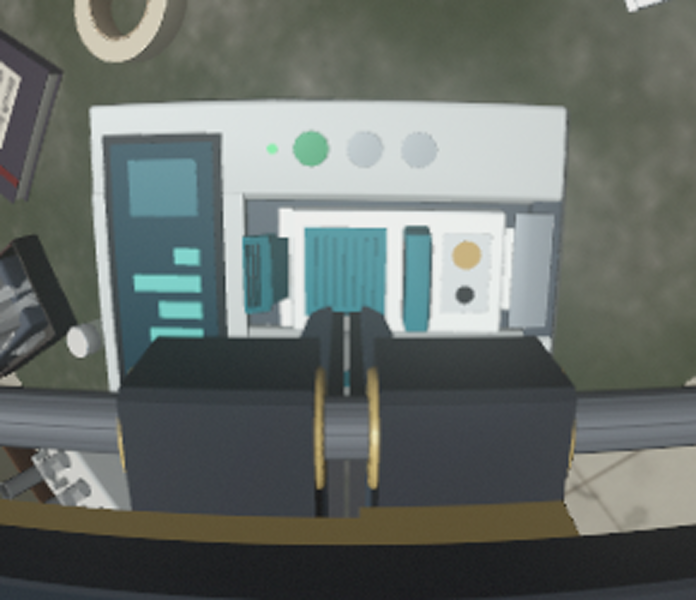

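View pics/10s.png

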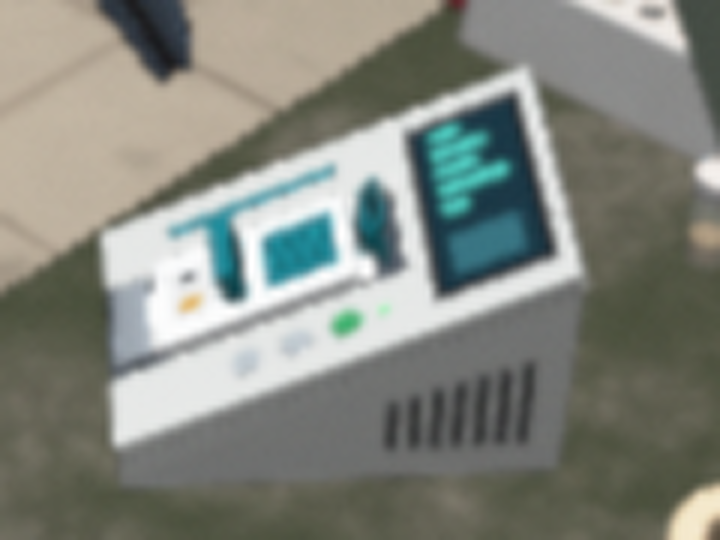

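It looks seated: the nose at (280,265) lies over the heel step, and the block sits level with the bay rim. I'll check with an overlay of a home cartridge against a 7° raised one.

```bash
python3 - <<'E'
from h import *
f=np.load("f10w.npy",allow_pickle=True).item()
O=[((37,-19,12),(305,228)),((3,-19,12),(386,228)),((42,-26,12),(291,211)),((-46,-26,12),(504,212)),((-4,-20,30),(404,237)),((-14,-20,30),(430,236)),((-4,20,30),(405,331)),((-14,20,30),(428,331)),((-46,26,12),(499,331))]
P=np.array([o[0] for o in O],float);U=(np.array([o[1] for o in O])+.5)/2.4-.5+[110,80]
A=[((92.5,-70,112),(91,108)),((-92.5,-70,30),(566,109)),]
PA=np.array([a[0] for a in A],float); UA=(np.array([a[1] for a in A])+.5)/2.4-.5+[110,80]
# camera translation bias d (cam frame) from analyser corners + lip edge(-51,-25,9),(catch tab)
PL=bay2an([(-51,-25,9)]);UL=(np.array([(516,213)])+.5)/2.4-.5+[110,80]
PA=np.vstack([PA,PL]);UA=np.vstack([UA,UL])
def fr(d): V=f["view"].copy();V[:3,3]+=d;return dict(view=V,mtx=f["mtx"])
r=least_squares(lambda d:(proj(fr(d),pose(AN,PA),True)-UA).ravel(),[0,0,0]);print("bias",r.x.round(1),r.fun.round(2))
for d in ([0,0,0],r.x):
    q=least_squares(lambda p:(proj(fr(d),bayw(P@tilt(p[2]).T+[p[0],p[3],p[1]]),True)-U).ravel(),[0,0,0,0]);print("x,z,tilt,y",q.x.round(2),np.abs(q.fun).max().round(2))
    for t in (0,7): print(t,np.abs(least_squares(lambda p:(proj(fr(d),bayw(P@tilt(t).T+[p[0],p[1],p[2]]),True)-U).ravel(),[0,0,0]).fun).mean().round(2))
# scene overlay
f=np.load("f10s.npy",allow_pickle=True).item()
im=cv2.resize(f["img"][130:220,235:355,::-1],None,fx=6,fy=6,interpolation=cv2.INTER_CUBIC)
for t,col in ((0,(0,0,255)),(7,(255,0,255))):
    Q=np.array([(-46,-26,12),(42,-26,12),(42,26,12),(-46,26,12),(-46,-26,12)],float)
    Q=(Q+[58,0,0])@tilt(t).T-[58,0,0]
    uv=(proj(f,bayw(Q))-[235,130]+.5)*6-.5; cv2.polylines(im,[np.round(uv).astype(int)],False,col,1)
uv=(proj(f,pose(AN,[(-92.5,70,30),(-92.5,-70,30),(92.5,-70,112),(92.5,70,112)]))-[235,130]+.5)*6-.5;cv2.polylines(im,[np.round(uv).astype(int)],True,(0,160,0),1)
cv2.imwrite("pics/ov10s.png",im)
E
```

```text
bias [1.5 0.1 3.5] [ 0.09  0.23  0.4  -0.33 -0.45  0.1 ]
x,z,tilt,y [-1.17 -4.41  0.25  1.85] 1.11
0 0.42
7 1.02
x,z,tilt,y [ 0.22 -0.98  0.25  0.91] 1.11
0 0.42
7 1.02
```

View pics/ov10s.png

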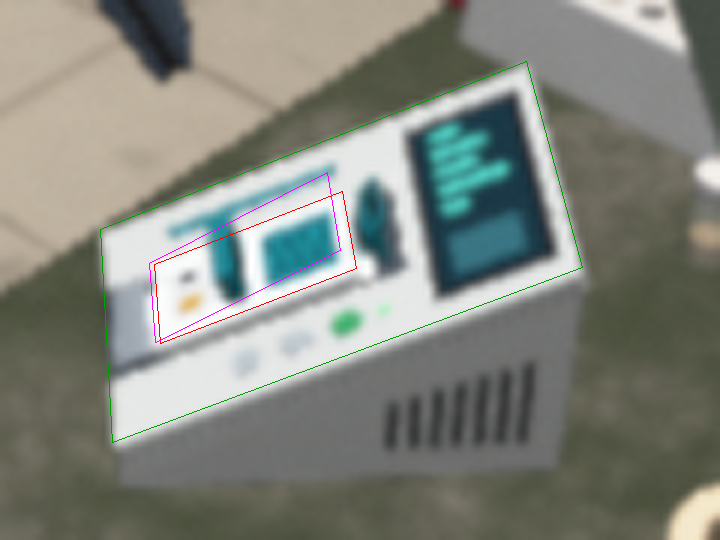

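```bash
python3 - <<'E'
from h import *
f=np.load("f10w.npy",allow_pickle=True).item(); f["view"]=f["view"].copy(); f["view"][:3,3]+=[1.5,.1,3.5]
for a in (0,.15,.3):
    v=np.array([61-46,24+24.]);c,s=np.cos(a),np.sin(a); q=[46+c*v[0]+s*v[1],-16,-24-s*v[0]+c*v[1]]
    n=np.array([43.2-46,7.8+24]);m=[46+c*n[0]+s*n[1],-13,-24-s*n[0]+c*n[1]]
    print(a,((proj(f,bayw([q,m]),True)-[110,80]+.5)*2.4-.5).round(0).tolist())
from workcell import vision
im=f["img"][130:230,195:330,::-1]; cv2.imwrite("pics/11w.png",cv2.resize(im,None,fx=5.5,fy=5.5,interpolation=cv2.INTER_CUBIC))
t=vision.grab_frame("top"); cv2.imwrite("pics/11t.png",cv2.resize(t["img"][110:270,110:390,::-1],None,fx=2.8,fy=2.8,interpolation=cv2.INTER_CUBIC))
E
```

```text
0 [[243.0, 238.0], [291.0, 238.0]]
0.15 [[227.0, 237.0], [280.0, 238.0]]
0.3 [[213.0, 235.0], [269.0, 238.0]]
```

View pics/11w.png

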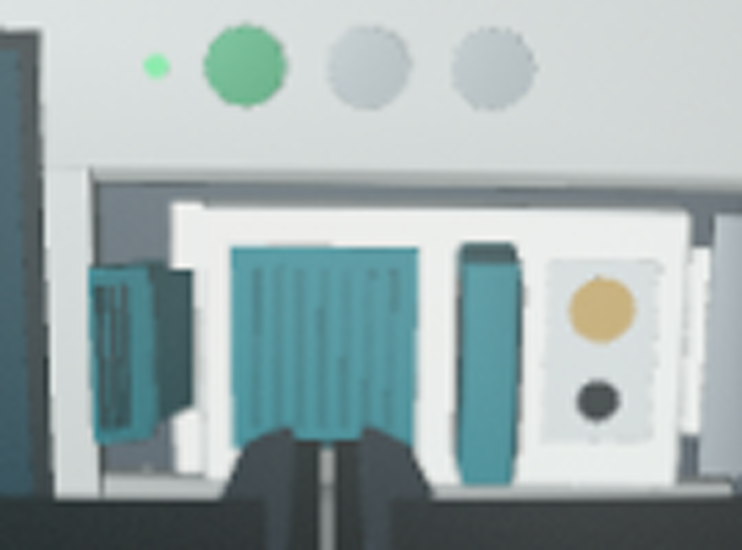

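View pics/11t.png

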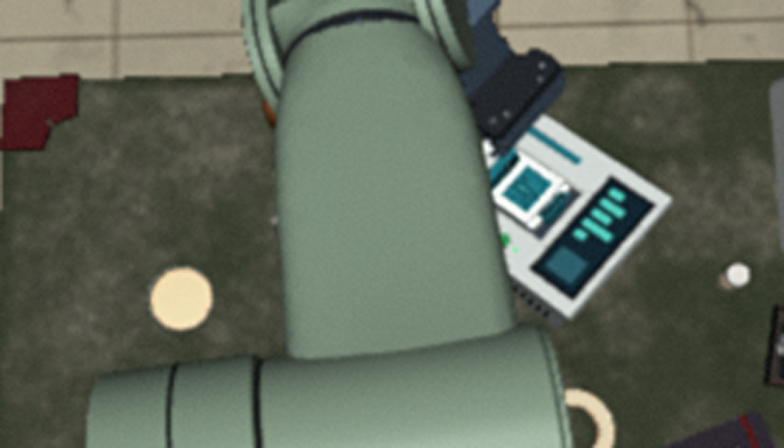

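The close crop shows the nose lying over the white heel step. The tab edge is at column 244, against 243 predicted for closed and 227 for 0.15 rad. In the top picture the dish (182,298) and vial (738,273) haven't moved. The bottle is mostly hidden by the arm. Handing in.

```bash
python3 -c "
from workcell import job
print(job.job_done())"
```

```text
the job is handed in; nothing more can be done
None
```

The cartridge is loaded and latched as far as my last checks show. I gripped the larger cartridge by its fin and tilted it about 15° over the slope. I slid the tongue under the lip until the end wall stopped it, let the heel down onto the catch ramp and released it. Then I pressed the thumb pad with shut fingers until it bottomed, with a peak reading of about 25 N, and backed off. It was handed in at about 17 s of the 51 s allowed.

**Seating:** The wrist-view fit puts the cartridge about 0.25° from home. The catch tab edge sits where a closed catch should be (column 244, against 243 predicted), with the nose over the heel step.

**Disagreement:** The wrist camera fits ran about 3.5 mm off in depth, and the final fit kept small offsets (-1 mm in height, +0.9 mm sideways). I put these down to calibration, because the floor contact and final press heights agreed to about 0.5 mm.

**Not confirmed:** The dish and vial are where they started. The arm hid the bottle and the small look-alike in the last top picture, so I couldn't confirm those two, but nothing passed close to them.

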